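Stopper the flasks in the light-shielded carousel

TASK

Close the flasks in the light-shielded carousel: for each loose stopper, turn the carousel by its top knob, click by click, until the flask whose neck that stopper fits stands in the gap of the amber shield, and set the stopper upright and fully home in it. When every stopper is in, turn on until the white blanking sector rests clicked in the gap, so that the shield is closed again. Leave the timer and the jar where they are.

Things in the scene. Friction and masses are not known exactly. Their poses are not given: they have to be found in the camera images.
- carousel: fixed carousel: white round base 224 mm across, 31 mm high; over it an amber clear light shield (roof 218 mm across, z = 138 to 142 mm, wall down to the base). Origin on the turning axis at the worktop; its -x axis points to the middle of the only gap in roof and wall, 48 degrees to either side, from 37 mm radius outward. Flasks can be reached only in this gap
- turret (a joint): angle (rad) of tray, flasks, blanking sector and knob together, growing counter-clockwise from above, no stops. Seven places 2pi/7 apart; a sprung roller pulls it into the nearest one (up to 22 degrees off), at most 0.2 N m. In the gap at 0 clicks (or a full turn): blanking sector; 2 clicks: medium flask; 3: extra large; 4: small; 5 (= -2): large; 1 and 6: none. Starts anywhere
- wing_knob (a point): black wing knob on the turning axis above the roof: an upright bar 52 mm long, 14 mm thick, z = 148 to 180 mm, on a round boss 36 mm across that reaches down to the roof; this point is on the axis at z = 165 mm. Turns with the turret; its x axis lies along the bar, the end with the white line (-x) points to the blanking sector. Grip it from above across its thickness
- opening (a point): fixed point in the middle of the shield's gap, 72 mm from the turning axis, at the height of the flask rims (z = 100 mm): the neck of the flask in the gap stands here
- blank_mid (a point): point of the turning part, in the middle of the white blanking sector, 72 mm from the axis at z = 100 mm; it coincides with the opening when the carousel is parked
- neck_s (a point): centre of the rim of the small flask (part of the turret, upright, z = 100 mm); straight bore 33 mm across, 25 mm deep, glass wall 3 mm
- neck_m (a point): centre of the rim of the medium flask; bore 38 mm, otherwise the same
- neck_l (a point): centre of the rim of the large flask; bore 43 mm, otherwise the same
- neck_xl (a point): centre of the rim of the extra large flask; bore 48 mm, otherwise the same
- stopper_s: small white stopper, 49 mm high, standing loose on its plug: tapered plug 18 mm long (26.6 mm across at the bottom, 30.6 mm at the top), flange 43 mm across from 18 to 23 mm, above it a round grip 18 mm across from 23 to 49 mm. Origin at the centre of the plug's bottom, z up along it. Fully home the flange rests on the flask's rim (origin 18 mm below the rim). None if absent
- stopper_m: medium white stopper, same heights: plug 31.6 to 35.6 mm, flange 48 mm, grip 22 mm across. None if absent
- stopper_l: large white stopper, same heights: plug 36.6 to 40.6 mm, flange 53 mm, grip 26 mm across. None if absent
- stopper_xl: extra large white stopper, same heights: plug 41.6 to 45.6 mm, flange 58 mm, grip 30 mm across. None if absent
- bench_timer: bystander: flat white timer 66 x 66 x 17 mm, origin under its centre
- sample_jar: bystander: jar with yellow lid, 60 mm across, 62 mm high, origin under its centre
Mind the look-alikes: they are no part of the job. Leave any blue look-alike of the stopper_l alone.

How it is judged:
By the outcome, as a careful person would: the job done as asked, in the order asked, and still so for the second after the job is handed in, with the robot touching nothing.
Of stopper_s, stopper_m, stopper_l, stopper_xl only 3 to 4 are there at a start; the rules pass over those that are not, and their reading is None.
At some moment in a run one of stopper_s, stopper_m, stopper_l, stopper_xl may be knocked a few centimetres aside while the robot is not near it.
It also fails if it takes over 210 s, if anything falls off the work surface, if the arm or the gripper's body presses on something with over 40 N, if the wrist force passes 120 N, or if a joint passes its speed limit or range.

ROBOT

A 6-joint arm with a two-finger parallel gripper is mounted at the origin on a cart in front of the work surface, level with it; the furniture and walls round the work are solid. World frame = base frame: x ahead of the robot, y to its left, z up, the work surface at z = 0. Lengths are in m, angles in rad, forces in N, time in s.
With the tool pointing down it reaches from about 0.3 to 0.875 m from the base axis. Payload 6.4 kg.
Tool frame: the origin (TCP) lies between the finger pads; the fingertips stand 11 mm ahead of it and the grasp point (between the pads) lies 8 mm behind it (ctrl.tcp_to_tips is the distance from the TCP to the fingertips, in m); x points along the fingers, z is the direction in which the jaws open and shut, and the axes are right-handed (so a half turn about x gives the same grasp; the last joint's range is limited). The gripper opens to 85 mm and grips with 20 to 120 N. Pads are 22 mm wide; open, the fingers measure 114 mm over their backs; the gripper's body (76 mm by 85 mm) begins 54 mm behind the grasp point. The pads swing forward as they close: fully open they stand 13 mm farther back than shut.
Start: joints at [-1.373, 0.181, 1.607, -0, 1.354, -0.206], TCP at [0.226, -0.529, 0.242] pointing down, gripper open.
Joint ranges: [-2.99, 2.99], [-0.89, 2.07], [0.3, 2.58], [-1.14, 4.28], [0, 2.63], [-3.12, 3.12]. Speed limits (rad/s): [2.57, 2.57, 3.01, 3.14, 3.14, 3.14].

INTERFACE

Orientations are given as a unit quaternion [w, x, y, z].
In Python, from bench import ctrl, eyes, hand_in gives the robot as it stands. The module is installed in compiled form; this text tells all that it offers.
- The arm moves only by the tool step_arm, never from a script. Its arguments are lists of equal length, an entry for each row: "xyz": the shift along the world's x, y, z in mm, a list of three; "spin": the turn about the world's z in rad; "fingers": the opening in per cent of the stroke, from 0 (shut) to 100 (fully open). A call has 1 to 10 rows; each row is the pose to reach, as a shift and turn from the pose commanded when the call began; what a row does not reach only later rows make up. A row lasts 1/10 s, in which the tool goes at most 50 mm and 8.59 degrees, less where a joint would pass 70% of its speed; a pose out of reach is approached as far as the arm can. A call with a gripper value outside its range is refused whole. The fingers move at their own pace and stop on an object; the grip force is fixed at half the most. Time passes only in rows, so rows that repeat a pose let the fingers close. It gives the time, the measured TCP pose, the force and the opening at its end, in the units of the state.
- ctrl.get_obs(): the state, without advancing time (a new reading comes with each control period).
- eyes.camera(name): name is "side" or "top" or "wrist"; returns the picture (384x512x3 uint8, red, green, blue); there is no depth.
- eyes.camera_model(name): a dict with "vertical_fov" (degrees; the focal length in pixels is half the picture's height over the tangent of half this angle, whatever the lens; pixels are square), "cx", "cy" (the principal point, pixels), "dist_coeffs" ([k1, k2, p1, p2, k3] as OpenCV has them; the pictures are not rectified), "pose" (4x4, takes a point from camera to world coordinates); the wrist camera has in their place "tool_from_camera" (4x4, takes a point from camera to tool coordinates, whose origin is the TCP and whose axes are the tool frame's). Camera axes: x right, y up, looking along -z (the intrinsics and any distortion apply to the point x, -y, -z); pixel columns grow to the right and rows downward; lengths in m; the calibration is good to about 2 mm. A picture is of the moment at which its call begins: read the wrist's pose just before it. camera_model takes no time and is no camera call.
- hand_in(): hands the job in, once; it reports no verdict.
The state is a dict: "time_s": time; "q": joint angles; "dq": joint speeds; "joint_efforts": joint torques, N m; "eef_pos": TCP position; "eef_rot": TCP orientation; "wrist_force": force on the tool from outside, world axes, zero at the start; "torque": the same for the moment, N m; "opening": opening from 0.0 (shut) to 1.0 (fully open).
Only numpy, scipy, OpenCV 4.12 (cv2) and the standard library are available. Lean on these libraries where they do the work, as an engineer would, in place of code of your own. Each camera call takes 0.05 s, during which the arm holds its last target.

## Working session

There is one attempt and no reset: what is moved stays moved. The work goes in short steps, Python scripts to look and compute and a tool call to move; the robot and the scene stay as the last step left them, time stands still between calls to the robot, and variables do not carry over. Pictures are saved under pics/ and viewed, and the job is handed in when it is done.

Besides the shell and the picture viewer there is one more tool, called after "Emit:" as a command line: name --pt "numbers of a row" for each row, then --argument value for the rest. step_arm: Moves the arm, as the interface text tells. Its arguments: {"type":"object","properties":{"xyz":{"type":"array"},"spin":{"type":"array"},"fingers":{"type":"array"}},"required":["xyz","spin","fingers"]}

```bash
mkdir -p pics; cat > h.py <<'E'
import numpy as np, cv2
from scipy.spatial.transform import Rotation as R
from bench import ctrl, eyes
def K(m):
    f=192/np.tan(np.radians(m["vertical_fov"])/2)
    return np.array([[f,0,m["cx"]],[0,f,m["cy"]],[0,0,1]])
def pose(name,m,obs=None):
    if "pose" in m: return np.array(m["pose"])
    T=np.eye(4); q=obs["eef_rot"]; T[:3,:3]=R.from_quat([q[1],q[2],q[3],q[0]]).as_matrix(); T[:3,3]=obs["eef_pos"]
    return T@np.array(m["tool_from_camera"])
def snap(name,fn):
    obs=ctrl.get_obs(); im=eyes.camera(name); cv2.imwrite("pics/"+fn,im[:,:,::-1]); 
    m=eyes.camera_model(name); np.savez("pics/"+fn+".npz",im=im,P=pose(name,m,obs),K=K(m),d=np.array(m["dist_coeffs"],float)); return im
def load(fn):
    return np.load("pics/"+fn+".npz")
def cast(D,px,z):
    u=cv2.undistortPoints(np.array([[px]],float),D["K"],D["d"])[0,0]
    d=D["P"][:3,:3]@np.array([u[0],-u[1],-1]); o=D["P"][:3,3]
    return o+d*(z-o[2])/d[2]
def proj(D,p):
    c=np.linalg.inv(D["P"])@np.append(p,1); 
    return cv2.projectPoints(np.array([[c[0],-c[1],-c[2]]]),np.zeros(3),np.zeros(3),D["K"],D["d"])[0][0,0]
E
python3 - <<'E'
from h import *
for n in("side","top","wrist"):
    snap(n,n+"0.png"); print(n,load(n+"0.png")["P"].round(3).tolist())
o=ctrl.get_obs(); print(o["time_s"],o["eef_pos"],o["eef_rot"],o["opening"],ctrl.tcp_to_tips)
E
```

```text
side [[-0.243, 0.591, -0.769, -0.637], [-0.97, -0.145, 0.195, 0.24], [0.003, 0.794, 0.608, 1.099], [0.0, 0.0, 0.0, 1.0]]
top [[0.022, 0.98, -0.196, 0.323], [-1.0, 0.023, 0.003, -0.09], [0.008, 0.196, 0.981, 1.327], [0.0, 0.0, 0.0, 1.0]]
wrist [[0.393, 0.883, 0.258, 0.291], [-0.92, 0.377, 0.11, -0.5], [-0.0, -0.28, 0.96, 0.372], [0.0, 0.0, 0.0, 1.0]]
0.15 [ 0.22587345 -0.52834063  0.24157556] [ 0.58976596  0.38992573  0.59044454 -0.38924194] 1.000384102434634 0.011
```

View pics/top0.png

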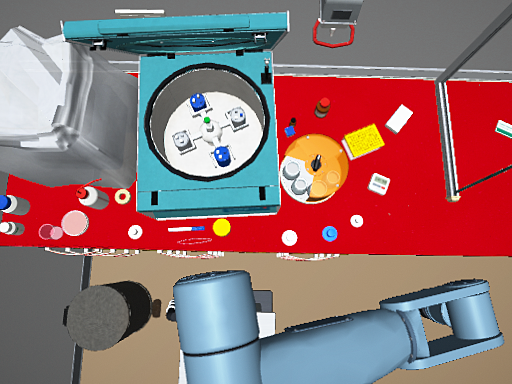

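View pics/side0.png

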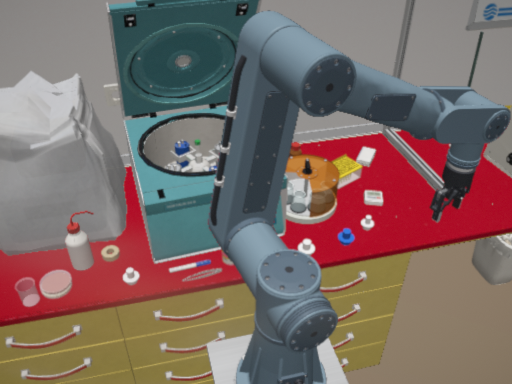

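View pics/wrist0.png

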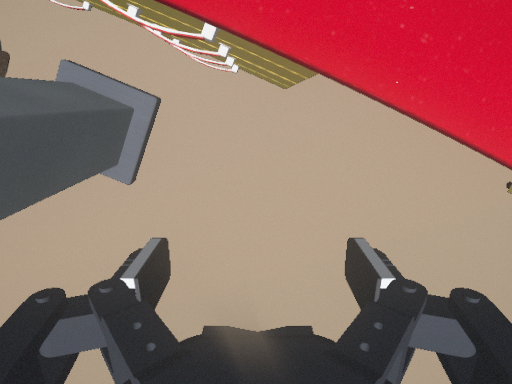

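```bash
python3 - <<'E'
from h import *
im=load("top0.png")["im"][:,:,::-1]
a=cv2.resize(im[120:260,265:405],(700,700)[:2],interpolation=cv2.INTER_CUBIC)
cv2.imwrite("pics/c1.png",cv2.resize(a,(590,590)))
cv2.imwrite("pics/c2.png",cv2.resize(im[180:260,0:260],(780,240),interpolation=cv2.INTER_CUBIC))
D=load("top0.png")
for n,p,z in [("w135",(135,232),.049),("w290",(290,238),.049),("w357",(357,220),.049),("blue",(330,233),.049),("knob",(317,159),.18),("timer",(378,183),.017),("yel",(222,228),.062),("yelbox",(363,140),.03)]:
    print(n,cast(D,p,z).round(3))
E
```

```text
w135 [0.41  0.326 0.049]
w290 [ 0.402 -0.207  0.049]
w357 [ 0.469 -0.44   0.049]
blue [ 0.422 -0.345  0.049]
knob [ 0.648 -0.281  0.18 ]
timer [ 0.609 -0.529  0.017]
yel [0.43  0.026 0.062]
yelbox [ 0.767 -0.476  0.03 ]
```

View pics/c1.png

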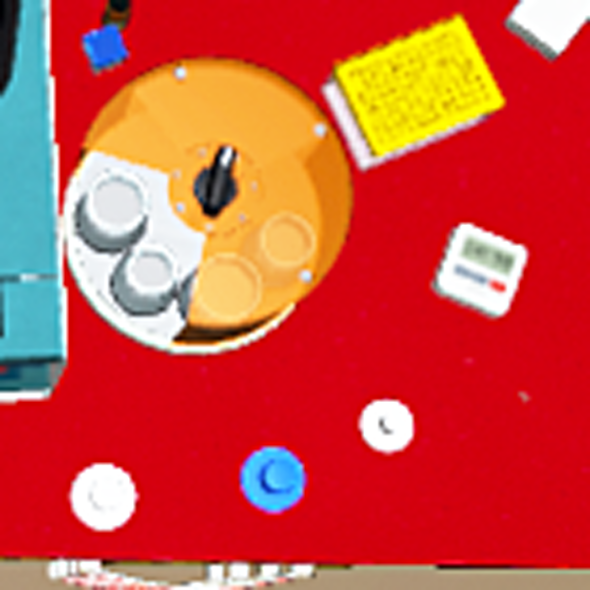

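View pics/c2.png

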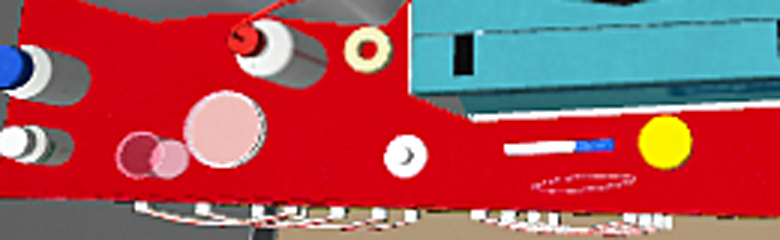

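Emit:
step_arm --pt "20 10 50" --pt "60 35 100" --pt "100 60 118" --pt "140 90 118" --pt "185 120 118" --pt "225 150 118" --pt "270 180 118" --pt "315 205 118" --pt "355 235 118" --pt "394 258 118" --spin '[0, 0, 0, 0, 0, 0, 0, 0, 0, 0]' --fingers '[100, 100, 100, 100, 100, 100, 100, 100, 100, 100]'

```text
time_s: 1.15
eef_pos: [0.6007, -0.2821, 0.36]
eef_rot: [0.59, 0.39, 0.59, -0.39]
wrist_force: [-0.0, -0.9, 0.5]
opening: 0.997
```

```bash
python3 - <<'E'
from h import *
snap("wrist","w1.png"); snap("top","t1.png");snap("side","s1.png")
o=ctrl.get_obs(); print(o["time_s"],o["eef_pos"],o["eef_rot"],o["q"],o["wrist_force"]); D=load("w1.png");print(D["P"].round(3),D["K"],D["d"])
E
```

```text
1.3 [ 0.60120079 -0.2810833   0.35887104] [ 0.59036253  0.38832139  0.59170276 -0.3880289 ] [-6.15949866e-01  3.15527403e-01  1.21206140e+00  3.47748967e-04
  1.61591247e+00  5.46311192e-01] [-0.0576325  -0.16187781 -0.42641884]
[[ 0.393  0.883  0.258  0.666]
 [-0.92   0.377  0.111 -0.254]
 [ 0.001 -0.281  0.96   0.491]
 [ 0.     0.     0.     1.   ]] [[300.41329566   0.         257.23536222]
 [  0.         300.41329566 188.59751541]
 [  0.           0.           1.        ]] [-0.07122444  0.          0.          0.          0.        ]
```

View pics/w1.png

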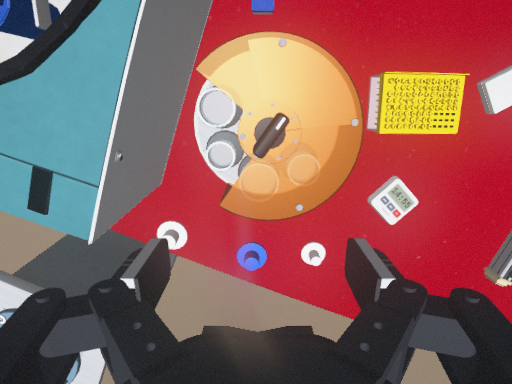

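```bash
cat >> h.py <<'E'
def circ(P,r=None):
    from scipy.optimize import least_squares
    P=np.array(P)[:,:2]
    if r is None: f=lambda v:np.hypot(P[:,0]-v[0],P[:,1]-v[1])-v[2]; x0=[*P.mean(0),.1]
    else: f=lambda v:np.hypot(P[:,0]-v[0],P[:,1]-v[1])-r; x0=P.mean(0)
    s=least_squares(f,x0,loss="soft_l1",f_scale=.001); return s.x, np.sqrt(np.mean(s.fun**2))
E
python3 - <<'E'
from h import *
D=load("w1.png"); im=D["im"]; hsv=cv2.cvtColor(im,cv2.COLOR_RGB2HSV)
am=((hsv[...,0]>8)&(hsv[...,0]<22)&(hsv[...,1]>90)&(hsv[...,2]>100)).astype(np.uint8)
am[:, :190]=0; am[:,368:]=0; am[225:]=0
cv2.imwrite("pics/am.png",am*255)
c=max(cv2.findContours(am,cv2.RETR_EXTERNAL,cv2.CHAIN_APPROX_NONE)[0],key=cv2.contourArea)[:,0]
h=np.array([cast(D,p+0.0,.142) for p in c])
x,_=circ(h)
for i in range(5):
    r=np.hypot(h[:,0]-x[0],h[:,1]-x[1]); k=np.abs(r-.109)<.006
    x,e=circ(h[k]); 
print("roof free",x,e,k.sum(),"fixed",circ(h[k],.109)); x=circ(h[k],.109)[0]
a=np.degrees(np.arctan2(h[k,1]-x[1],h[k,0]-x[0])); a=np.sort(a); g=np.diff(np.append(a,a[0]+360)); 
for i in np.argsort(-g)[:3]: print("gap from",a[i],"w",g[i])
# knob
kn=((hsv[...,2]<110)).astype(np.uint8); kn[:, :235]=0; kn[:,300:]=0; kn[:100]=0;kn[170:]=0
cv2.imwrite("pics/kn.png",kn*255)
a=cv2.resize(im[85:225,185:375][:,:,::-1],(760,560),interpolation=cv2.INTER_CUBIC);cv2.imwrite("pics/c3.png",a)
E
```

```text
roof free [ 0.63982171 -0.28027304  0.10732234] 0.0004628248167081473 396 fixed (array([ 0.63870398, -0.27892942]), np.float64(0.001573241395511764))
gap from 71.9893832427483 w 97.35307309900027
gap from 169.71455442760367 w 0.9241544048690002
gap from 170.63870883247267 w 0.9178473433709371
```

View pics/c3.png

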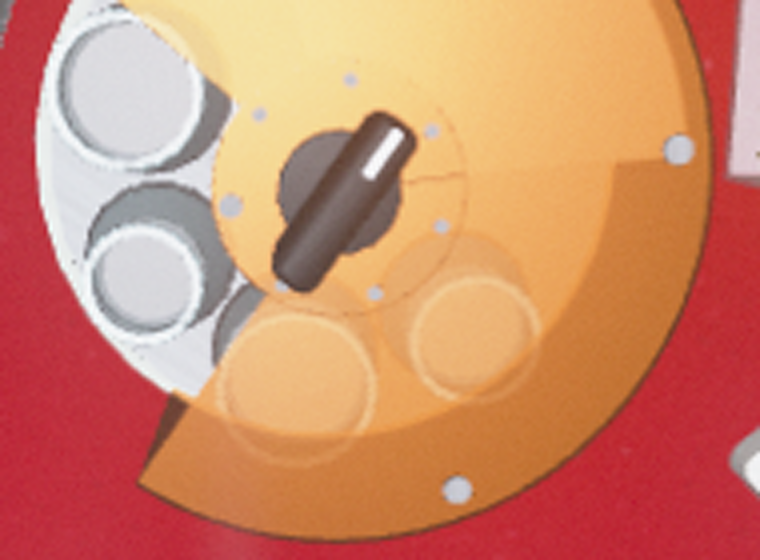

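View pics/am.png

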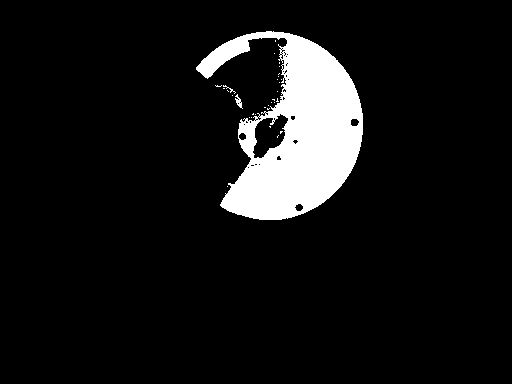

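View pics/s1.png

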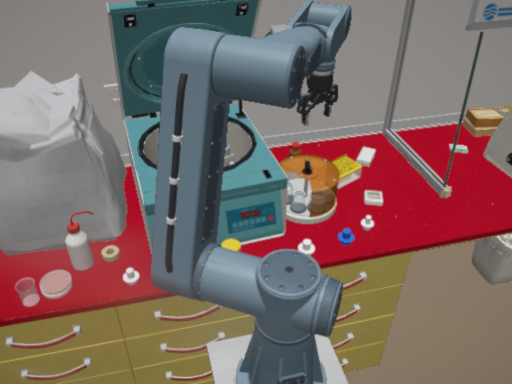

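```bash
python3 - <<'E'
from h import *
D=load("w1.png")
print("centrifuge base side",cast(D,(213,0),0),cast(D,(162,183),0), cast(D,(213,0),.02))
T=load("top0.png")
# top corner near front right: wrist (92,240); top image ~(278,212)
for z in (.15,.2,.25,.3): print(z,cast(D,(92,240),z).round(3),cast(D,(140,0),z).round(3),cast(T,(279,214),z).round(3),cast(T,(275,55),z).round(3))
c=lambda x,y:(185+x/4,85+y/4)
A=cast(D,c(400,133),.18);B=cast(D,c(371,173),.18);E1=cast(D,c(393,118),.18);E2=cast(D,c(293,282),.18)
print("line",np.degrees(np.arctan2(*(A-B)[[1,0]])),"bar",np.degrees(np.arctan2(*(E1-E2)[[1,0]])),(E1+E2)/2,np.linalg.norm(E1-E2))
ax=np.array([.640,-.280])
for n,p in (("L",(131,89)),("S",(146,283)),("XL",(297,377)),("M",(475,340))):
    q=cast(D,c(*p),.1); d=q[:2]-ax; print(n,q.round(4),np.hypot(*d).round(4),np.degrees(np.arctan2(d[1],d[0])).round(1))
E
```

```text
centrifuge base side [ 0.77533151 -0.13629987  0.        ] [ 0.47948214 -0.15717097  0.        ] [ 0.77086997 -0.14108449  0.02      ]
0.15 [ 0.429 -0.126  0.15 ] [ 0.714 -0.102  0.15 ] [ 0.471 -0.162  0.15 ] [ 1.031 -0.143  0.15 ]
0.2 [ 0.463 -0.145  0.2  ] [ 0.707 -0.124  0.2  ] [ 0.465 -0.159  0.2  ] [ 1.001 -0.14   0.2  ]
0.25 [ 0.498 -0.163  0.25 ] [ 0.7   -0.146  0.25 ] [ 0.459 -0.156  0.25 ] [ 0.971 -0.138  0.25 ]
0.3 [ 0.533 -0.182  0.3  ] [ 0.693 -0.169  0.3  ] [ 0.453 -0.153  0.3  ] [ 0.941 -0.136  0.3  ]
line -12.42594291580983 bar -7.897408890464136 [ 0.64018271 -0.27976711  0.18      ] 0.048913106222094896
L [ 0.6398 -0.2109  0.1   ] 0.0691 90.2
S [ 0.5839 -0.2379  0.1   ] 0.0702 143.1
XL [ 0.574  -0.2962  0.1   ] 0.0679 -166.2
M [ 0.609  -0.3457  0.1   ] 0.0727 -115.2
```

```bash
cat >> h.py <<'E'
def stop(D,box,blue=False,z=.023,thr=60):
    im=D["im"].astype(int); x0,x1,y0,y1=box
    s=im[y0:y1,x0:x1]
    # soft coverage: distance from red background (low G) -> use G channel
    m=((s[...,2 if blue else 1])>thr).astype(np.uint8)
    c=max(cv2.findContours(m,cv2.RETR_EXTERNAL,cv2.CHAIN_APPROX_NONE)[0],key=cv2.contourArea)
    m2=np.zeros_like(m); cv2.drawContours(m2,[c],-1,1,-1)
    h=np.array([cast(D,p+np.array([x0,y0]),z) for p in c[:,0].astype(float)])
    ctr=cv2.minEnclosingCircle(h[:,:2].astype(np.float32))
    n=m2.sum(); mom=cv2.moments(m2,True); pc=(x0+mom["m10"]/n,y0+mom["m01"]/n)
    e=1.; p=cast(D,pc,z); px=cast(D,(pc[0]+1,pc[1]),z)-p; py=cast(D,(pc[0],pc[1]+1),z)-p
    area=n*abs(px[0]*py[1]-px[1]*py[0])
    return p[:2],2*np.sqrt(area/np.pi)*1000,ctr
E
python3 - <<'E'
from h import *
D=load("w1.png")
for n,b,bl in(("A",(150,195,215,255),0),("blue",(230,275,235,280),1),("B",(296,332,236,272),0)):
  for t in (60,100,130):print(n,t,stop(D,b,bl,thr=t))
D=load("top0.png")
for n,b,bl in(("A",(275,305,225,250),0),("blue",(318,344,220,248),1),("B",(345,370,208,232),0),("C",(122,148,220,245),0)):
  for t in (60,100,130): print(n,t,stop(D,b,bl,thr=t))
E
```

```text
A 60 (array([ 0.40522608, -0.20301809]), np.float64(57.62410531916925), ((0.394953191280365, -0.19796288013458252), 0.042091988027095795))
A 100 (array([ 0.40575257, -0.20366837]), np.float64(55.030158812123894), ((0.3957858085632324, -0.19828255474567413), 0.04002288356423378))
A 130 (array([ 0.40905914, -0.20637484]), np.float64(51.12750900789169), ((0.406780868768692, -0.2055971324443817), 0.026954002678394318))
blue 60 (array([ 0.42157199, -0.34723627]), np.float64(92.3819388400097), ((0.4194149672985077, -0.34712547063827515), 0.056647006422281265))
blue 100 (array([ 0.42344984, -0.34591388]), np.float64(55.17956746569668), ((0.42224815487861633, -0.34508952498435974), 0.028593143448233604))
blue 130 (array([ 0.42344327, -0.34617262]), np.float64(53.70666095767364), ((0.4224074184894562, -0.34644249081611633), 0.027404561638832092))
B 60 (array([ 0.47047551, -0.44312894]), np.float64(46.9889681034568), ((0.47003963589668274, -0.44441282749176025), 0.025221068412065506))
B 100 (array([ 0.47037771, -0.44325505]), np.float64(45.5837453317903), ((0.47010236978530884, -0.444429934024
[... 1145 characters left out ...]
5111174583))
B 100 (array([ 0.47011748, -0.44446057]), np.float64(46.0930291324143), ((0.4705018997192383, -0.444765567779541), 0.023354778066277504))
B 130 (array([ 0.47034982, -0.44446117]), np.float64(45.21389654417857), ((0.4699535071849823, -0.4443667531013489), 0.02276356890797615))
C 60 (array([0.4131373 , 0.33513973]), np.float64(51.77741737161771), ((0.41335514187812805, 0.335579514503479), 0.026024941354990005))
C 100 (array([0.4137553 , 0.33548887]), np.float64(50.86808473954738), ((0.4138723611831665, 0.33542588353157043), 0.025634583085775375))
C 130 (array([0.41375866, 0.33580031]), np.float64(49.6200139982025), ((0.41421520709991455, 0.3361073136329651), 0.025019604712724686))
```

Emit:
step_arm --pt "10 0 -40" --pt "20 0 -80" --pt "30 1 -110" --pt "39 1 -120" --pt "39 1 -120" --pt "39 1 -120" --spin '[-0.15, -0.3, -0.45, -0.6, -0.618, -0.618]' --fingers '[100, 80, 60, 50, 50, 50]'

```text
time_s: 1.9
eef_pos: [0.6377, -0.2836, 0.2407]
eef_rot: [-0.444, -0.55, -0.444, 0.55]
wrist_force: [0.8, -0.4, 1.0]
opening: 0.495
```

```bash
python3 - <<'E'
from h import *
snap("wrist","w2.png")
o=ctrl.get_obs(); print(o["time_s"],o["eef_pos"],o["q"],o["opening"]); D=load("w2.png");print(D["P"].round(3))
for z in (.148,.18): print(proj(D,np.array([.64,-.28,z])))
print(proj(D,o["eef_pos"]),proj(D,o["eef_pos"]-[0,0,.05]))
E
```

```text
1.95 [ 0.63802206 -0.28374699  0.24168534] [-5.87833375e-01  4.50531644e-01  1.26394743e+00 -3.19296774e-04
  1.42544546e+00  1.19467223e+00] 0.5007469674983234
[[-0.211  0.938  0.274  0.707]
 [-0.978 -0.203 -0.058 -0.298]
 [ 0.001 -0.28   0.96   0.371]
 [ 0.     0.     0.     1.   ]]
[252.25006328 193.736344  ]
[251.55600769 207.75457684]
[257.8876387 253.6127114] [257.62986483 215.65631127]
```

View pics/w2.png

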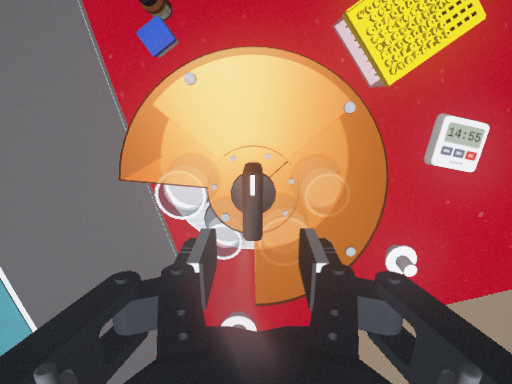

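Emit:
step_arm --pt "2 3 -30" --pt "2 3 -60" --pt "2 3 -77" --pt "2 3 -77" --pt "2 3 -77" --spin '[0, 0, 0, 0, 0]' --fingers '[50, 50, 50, 50, 50]'

```text
time_s: 2.45
eef_pos: [0.6406, -0.2803, 0.1647]
eef_rot: [0.444, 0.551, 0.443, -0.55]
wrist_force: [-0.5, -0.2, 1.4]
opening: 0.5
```

Close on the knob, then turn +30.5° (L into the gap).

Emit:
step_arm --pt "0 0 0" --pt "0 0 0" --pt "0 0 0" --pt "0 0 0" --pt "0 0 0" --pt "0 0 0" --spin '[0, 0, 0, 0, 0, 0]' --fingers '[30, 10, 0, 0, 0, 0]'

```text
time_s: 3.05
eef_pos: [0.6411, -0.2808, 0.1657]
eef_rot: [0.445, 0.551, 0.442, -0.55]
wrist_force: [-1.2, -0.9, 5.8]
opening: 0.154
```

Emit:
step_arm --pt "0 0 0" --pt "0 0 0" --pt "0 0 0" --pt "0 0 0" --pt "0 0 0" --pt "0 0 0" --pt "0 0 0" --spin '[0.1, 0.2, 0.3, 0.4, 0.5, 0.532, 0.532]' --fingers '[0, 0, 0, 0, 0, 0, 0]'

```text
time_s: 3.75
eef_pos: [0.6411, -0.28, 0.1656]
eef_rot: [0.574, 0.414, 0.572, -0.414]
wrist_force: [-0.9, 0.5, 7.6]
opening: 0.152
```

Emit:
step_arm --pt "0 0 0" --pt "0 0 0" --pt "0 0 0" --pt "0 0 10" --pt "0 0 50" --pt "0 0 77" --pt "0 0 77" --spin '[0, 0, 0, 0, 0, 0, 0]' --fingers '[40, 50, 50, 50, 50, 50, 50]'

```text
time_s: 4.45
eef_pos: [0.6427, -0.2812, 0.2471]
eef_rot: [0.576, 0.415, 0.569, -0.414]
wrist_force: [0.4, -0.1, 0.7]
opening: 0.502
```

```bash
python3 - <<'E'
from h import *
snap("wrist","w3.png")
o=ctrl.get_obs(); print(o["time_s"],o["eef_pos"],o["q"],o["opening"]); D=load("w3.png");print(D["P"].round(3))
for z in (.148,.18): print(proj(D,np.array([.64,-.28,z])))
E
```

```text
4.5 [ 0.64165646 -0.28061142  0.24420975] [-5.81286875e-01  4.50304042e-01  1.25919742e+00  3.48800775e-05
  1.42594249e+00  6.71627790e-01] 0.4949529625270002
[[ 0.312  0.914  0.258  0.709]
 [-0.95   0.298  0.094 -0.258]
 [ 0.009 -0.274  0.962  0.378]
 [ 0.     0.     0.     1.   ]]
[254.18187527 196.60181945]
[254.14311682 210.29095078]
```

View pics/w3.png

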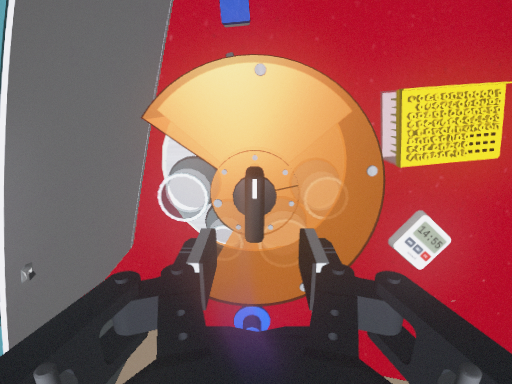

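```bash
python3 - <<'E'
from h import *
D=load("w3.png");im=D["im"]
cv2.imwrite("pics/c4.png",cv2.resize(im[140:240,140:240][:,:,::-1],(600,600),interpolation=cv2.INTER_CUBIC))
E
```

```text
(no output)
```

View pics/c4.png

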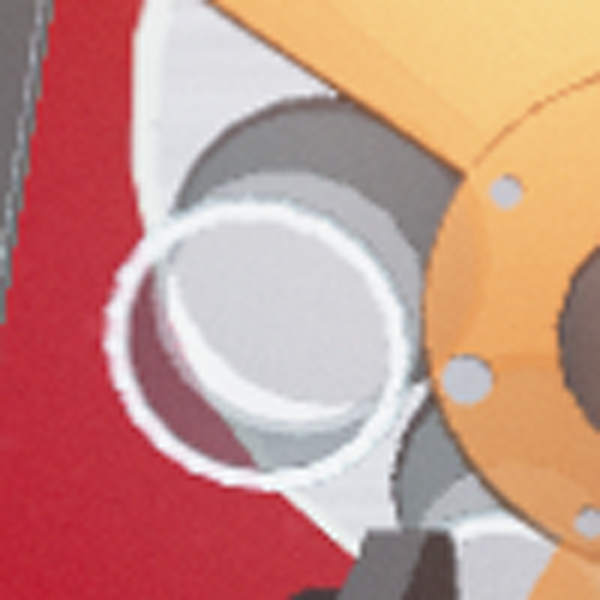

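```bash
python3 - <<'E'
from h import *
D=load("w3.png")
# outer rim points
pts=[(105,330),(120,270),(170,218),(250,197),(330,218),(390,275),(410,345),(385,420),(330,468),(255,488),(180,455),(125,395)]
h=[cast(D,(140+x/6-.4,140+y/6-.4),.1) for x,y in pts]
x,e=circ(h);print(x,e)
ax=np.array([.640,-.280]);d=x[:2]-ax;print(np.hypot(*d),np.degrees(np.arctan2(d[1],d[0])))
am=None
hsv=cv2.cvtColor(D["im"],cv2.COLOR_RGB2HSV)
am=((hsv[...,0]>8)&(hsv[...,0]<23)&(hsv[...,1]>90)&(hsv[...,2]>100)).astype(np.uint8)
am[:, :135]=0; am[:,390:]=0; am[:50]=0; am[225:]=0
c=max(cv2.findContours(am,cv2.RETR_EXTERNAL,cv2.CHAIN_APPROX_NONE)[0],key=cv2.contourArea)[:,0]
h=np.array([cast(D,p+0.0,.142) for p in c])
a=ax.copy()
for i in range(6):
    r=np.hypot(h[:,0]-a[0],h[:,1]-a[1]); k=np.abs(r-.1085)<.004; v,e=circ(h[k]);a=v[:2]
print(v,e,k.sum()); d=x[:2]-a;print(np.hypot(*d),np.degrees(np.arctan2(d[1],d[0])))
# gap edge first: image (142,118)->(213,170)
p=cast(D,(143,118),.142);q=cast(D,(216,168),.142);d=p[:2]-a;print("edge az",np.degrees(np.arctan2(d[1],d[0])),np.degrees(np.arctan2(*(p-q)[[1,0]])))
E
```

```text
[ 0.60392159 -0.218374    0.02450928] 0.00038680996799656946
0.07141018747407313 120.34647092302362
[ 0.63996396 -0.28013813  0.10745088] 0.0003339135479644545 349
0.07151125253322582 120.26563569325295
edge az 72.37616922575221 72.48423488138909
```

Emit:
step_arm --pt "-20 0 10" --pt "-50 0 15" --pt "-85 10 15" --pt "-120 25 15" --pt "-155 40 15" --pt "-190 55 15" --pt "-225 70 0" --pt "-236 75 -20" --pt "-236 75 -40" --pt "-236 75 -44" --spin '[0.14, 0.28, 0.42, 0.56, 0.7, 0.84, 0.98, 1.12, 1.26, 1.4]' --fingers '[60, 60, 60, 60, 60, 60, 60, 60, 60, 60]'

```text
time_s: 5.5
eef_pos: [0.4021, -0.203, 0.1932]
eef_rot: [0.704, -0.052, 0.706, 0.055]
wrist_force: [-0.3, -0.8, -0.3]
opening: 0.602
```

Emit:
step_arm --pt "0 0 0" --pt "0 0 0" --pt "0 0 0" --pt "0 0 0" --pt "0 0 0" --pt "0 0 0" --pt "0 0 0" --pt "0 0 0" --spin '[0.14, 0.28, 0.42, 0.56, 0.7, 0.84, 0.89, 0.89]' --fingers '[60, 60, 60, 60, 60, 60, 60, 60]'

```text
time_s: 6.3
eef_pos: [0.4037, -0.2042, 0.1954]
eef_rot: [0.614, -0.35, 0.614, 0.351]
wrist_force: [0.2, -0.4, -1.0]
opening: 0.599
```

```bash
python3 - <<'E'
from h import *
snap("wrist","w4.png")
o=ctrl.get_obs(); print(o["time_s"],o["eef_pos"],o["q"],o["opening"]); D=load("w4.png");print(D["P"].round(3))
p=o["eef_pos"]; 
for z in(.023,.049): print(proj(D,np.array([p[0],p[1],z])))
E
```

```text
6.35 [ 0.4037669  -0.20430891  0.19550475] [-7.31801832e-01 -4.92738967e-02  1.95019453e+00  5.31702329e-06
  1.24231744e+00 -1.76744464e+00] 0.5991169047571774
[[ 0.509 -0.827 -0.24   0.342]
 [ 0.861  0.489  0.142 -0.168]
 [-0.    -0.279  0.96   0.326]
 [ 0.     0.     0.     1.   ]]
[257.18676909 173.2311729 ]
[257.17526387 179.5127926 ]
```

View pics/w4.png

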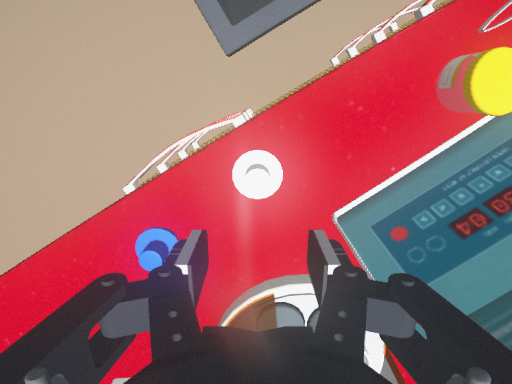

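```bash
cat >> h.py <<'E'
def stop2(D,box,z=.023):
    """flange outer edge fit: white mask (not red) contour, cast to flange mid height"""
    im=D["im"].astype(int); x0,x1,y0,y1=box; s=im[y0:y1,x0:x1]
    m=((s[...,1]>110)&(s[...,2]>110)).astype(np.uint8)
    c=max(cv2.findContours(m,cv2.RETR_EXTERNAL,cv2.CHAIN_APPROX_NONE)[0],key=cv2.contourArea)
    h=np.array([cast(D,p+np.array([x0,y0]),z) for p in c[:,0].astype(float)])
    return circ(h)
E
python3 - <<'E'
from h import *
D=load("w4.png"); print(stop2(D,(220,295,140,210)))
E
```

```text
(array([ 0.40546228, -0.2060637 ,  0.02677827]), np.float64(0.004171421679717142))
```

```bash
python3 - <<'E'
from h import *
D=load("w4.png"); im=D["im"]; s=im[140:215,220:300]
for t in (110,130,150,170):
    m=((s[...,1]>t)&(s[...,2]>t)).astype(np.uint8)
    m=cv2.morphologyEx(m,cv2.MORPH_OPEN,np.ones((5,5)))
    c=max(cv2.findContours(m,cv2.RETR_EXTERNAL,cv2.CHAIN_APPROX_NONE)[0],key=cv2.contourArea)
    h=np.array([cast(D,p+np.array([220,140.]),.0215) for p in c[:,0]]); print(t,circ(h))
cv2.imwrite("pics/c5.png",cv2.resize(s[:,:,::-1],(640,600),interpolation=cv2.INTER_CUBIC))
E
```

```text
110 (array([ 0.40593904, -0.20646703,  0.02706801]), np.float64(0.005433820535788228))
130 (array([ 0.40534181, -0.20549941,  0.02626226]), np.float64(0.00033005462656539113))
150 (array([ 0.40522915, -0.20541242,  0.02608654]), np.float64(0.00028004068498742253))
170 (array([ 0.40520969, -0.20533832,  0.02601887]), np.float64(0.0002852689282406436))
```

View pics/c5.png

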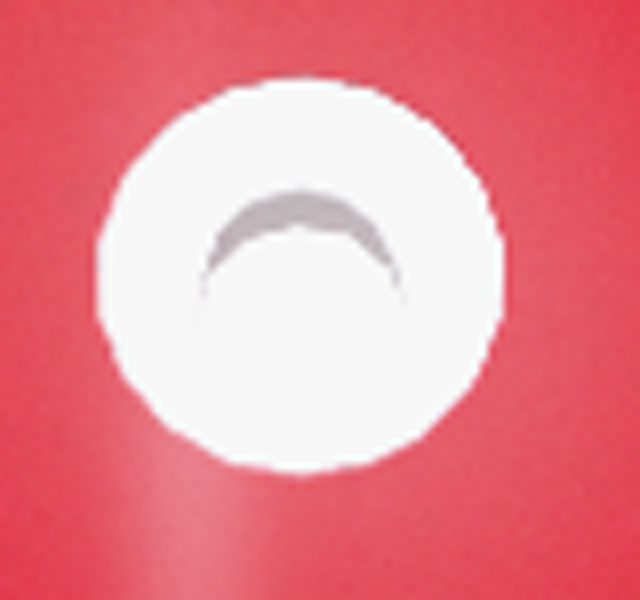

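Emit:
step_arm --pt "1.5 -1 -40" --pt "1.5 -1 -80" --pt "1.5 -1 -120" --pt "1.5 -1 -145" --pt "1.5 -1 -158" --pt "1.5 -1 -158" --pt "1.5 -1 -158" --spin '[0, 0, 0, 0, 0, 0, 0]' --fingers '[60, 60, 60, 60, 60, 60, 60]'

```text
time_s: 7.05
eef_pos: [0.4057, -0.2057, 0.0383]
eef_rot: [0.614, -0.35, 0.614, 0.35]
wrist_force: [-0.1, 0.2, 0.1]
opening: 0.603
```

Emit:
step_arm --pt "0 0 0" --pt "0 0 0" --pt "0 0 0" --pt "0 0 0" --pt "0 0 0" --pt "0 0 0" --spin '[0, 0, 0, 0, 0, 0]' --fingers '[35, 20, 20, 20, 20, 20]'

```text
time_s: 7.65
eef_pos: [0.4066, -0.2064, 0.0396]
eef_rot: [0.614, -0.351, 0.614, 0.35]
wrist_force: [-1.3, 0.6, 6.5]
opening: 0.281
```

```bash
python3 - <<'E'
from h import *
snap("wrist","w5.png")
o=ctrl.get_obs(); print(o["time_s"],o["eef_pos"],o["wrist_force"],o["opening"])
E
```

```text
7.7 [ 0.40660096 -0.20637534  0.0395751 ] [-0.99726756  0.82940725  7.28681439] 0.27949388202026815
```

View pics/w5.png

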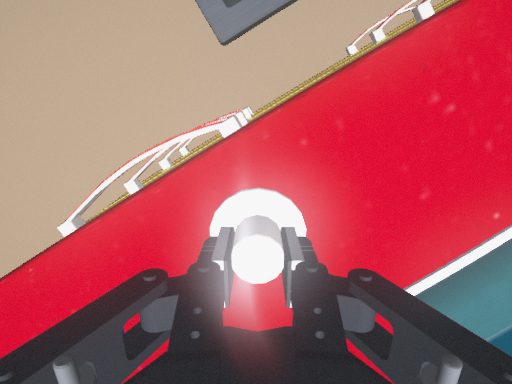

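Emit:
step_arm --pt "0 0 30" --pt "0 0 75" --pt "0 0 125" --pt "0 0 170" --pt "30 0 210" --pt "70 -5 215" --pt "115 -7 215" --pt "160 -10 215" --pt "195 -12 215" --pt "195 -12 215" --spin '[0, 0, 0, 0, 0, 0, 0, 0, 0, 0]' --fingers '[20, 20, 20, 20, 20, 20, 20, 20, 20, 20]'

```text
time_s: 8.7
eef_pos: [0.6037, -0.2175, 0.2523]
eef_rot: [0.614, -0.351, 0.614, 0.351]
wrist_force: [-0.8, 0.1, 0.1]
opening: 0.28
```

```bash
python3 - <<'E'
from h import *
snap("wrist","w6.png")
o=ctrl.get_obs(); print(o["time_s"],o["eef_pos"],o["wrist_force"],o["opening"])
E
```

```text
8.75 [ 0.60182861 -0.21739424  0.25233391] [-0.81780398 -0.50189765 -0.96375837] 0.2769167642573937
```

View pics/w6.png

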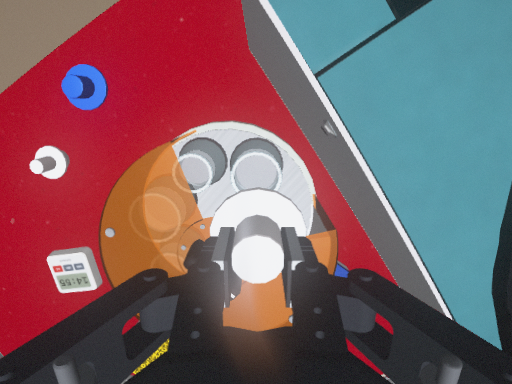

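```bash
python3 - <<'E'
from h import *
D=load("w6.png"); im=D["im"]
cv2.imwrite("pics/c6.png",cv2.resize(im[120:280,190:330][:,:,::-1],(700,800)[:2],interpolation=cv2.INTER_CUBIC)[:600])
E
```

```text
(no output)
```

View pics/c6.png

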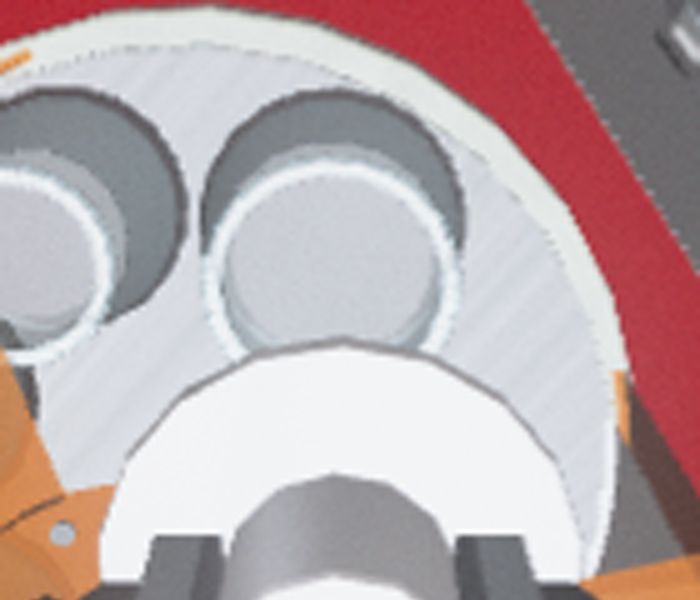

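```bash
python3 - <<'E'
from h import *
D=load("w6.png")
f=lambda P,z:np.array([cast(D,(190+x/5-.4,120+y/5-.4),z) for x,y in P])
rim=f([(203,290),(212,235),(243,192),(290,165),(335,158),(385,168),(430,200),(455,240),(462,280),(448,325)],.1)
print(circ(rim),circ(rim,.0245))
fl=[(104,520),(125,465),(165,410),(215,372),(275,350),(342,345),(410,355),(470,380),(520,415),(555,460),(578,520)]
for z in (.235,.237,.239): h=f(fl,z); print(z,circ(h),circ(h,.0265))
print(D["P"][:3,3])
E
```

```text
(array([ 0.60218481, -0.2179349 ,  0.02490691]), np.float64(0.0003240008730614162)) (array([ 0.60182019, -0.21763727]), np.float64(0.00040780923121320806))
0.235 (array([ 0.6017289 , -0.21600038,  0.02613719]), np.float64(0.00016841364170897655)) (array([ 0.60212308, -0.21623778]), np.float64(0.00021161736352005685))
0.237 (array([ 0.60091966, -0.21552642,  0.02578384]), np.float64(0.00016613663030807434)) (array([ 0.60169108, -0.21599758]), np.float64(0.0002996202464038905))
0.239 (array([ 0.60011041, -0.21505246,  0.02543048]), np.float64(0.00016385963567240385)) (array([ 0.60125244, -0.21575745]), np.float64(0.0004020342944399824))
[ 0.54187217 -0.18093997  0.38293855]
```

Emit:
step_arm --pt "1.3 -1.4 -20" --pt "1.3 -1.4 -50" --pt "1.3 -1.4 -80" --pt "1.3 -1.4 -95" --pt "1.3 -1.4 -101" --pt "1.3 -1.4 -101" --spin '[0, 0, 0, 0, 0, 0]' --fingers '[20, 20, 20, 20, 20, 20]'

```text
time_s: 9.35
eef_pos: [0.6017, -0.2192, 0.1524]
eef_rot: [0.614, -0.35, 0.614, 0.35]
wrist_force: [0.5, -0.6, -0.5]
opening: 0.28
```

```bash
python3 - <<'E'
from h import *
snap("wrist","w7.png");snap("side","s7.png")
o=ctrl.get_obs(); print(o["time_s"],o["eef_pos"],o["wrist_force"],o["opening"])
im=load("s7.png")["im"]; cv2.imwrite("pics/c7.png",cv2.resize(im[140:240,250:380][:,:,::-1],(780,600),interpolation=cv2.INTER_CUBIC))
E
```

```text
9.45 [ 0.60283866 -0.21972975  0.15409307] [ 0.33770909  0.70078897 -0.1621381 ] 0.2784323774577175
```

View pics/w7.png

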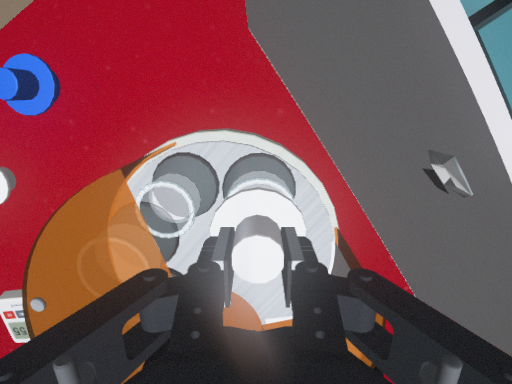

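View pics/c7.png

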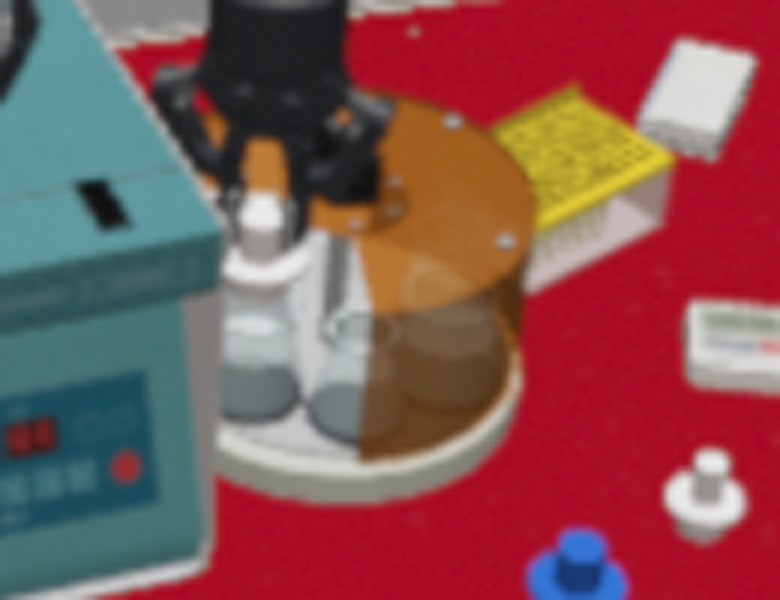

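Emit:
step_arm --pt "0 0.5 -8" --pt "0 0.5 -14" --pt "0 0.5 -20" --pt "0 0.5 -24" --pt "0 0.5 -24" --spin '[0, 0, 0, 0, 0]' --fingers '[20, 20, 20, 20, 20]'

```text
time_s: 9.95
eef_pos: [0.6019, -0.2186, 0.1274]
eef_rot: [0.614, -0.35, 0.614, 0.351]
wrist_force: [0.1, -0.4, -1.3]
opening: 0.277
```

```bash
python3 - <<'E'
from h import *
snap("wrist","w8.png");snap("side","s8.png")
o=ctrl.get_obs(); print(o["time_s"],o["eef_pos"],o["wrist_force"],o["opening"])
im=load("s8.png")["im"]; cv2.imwrite("pics/c8.png",cv2.resize(im[140:240,250:380][:,:,::-1],(780,600),interpolation=cv2.INTER_CUBIC))
E
```

```text
10.05 [ 0.60204226 -0.2186102   0.12815352] [ 0.40707764  0.20332587 -0.73556684] 0.27613757576739534
```

View pics/c8.png

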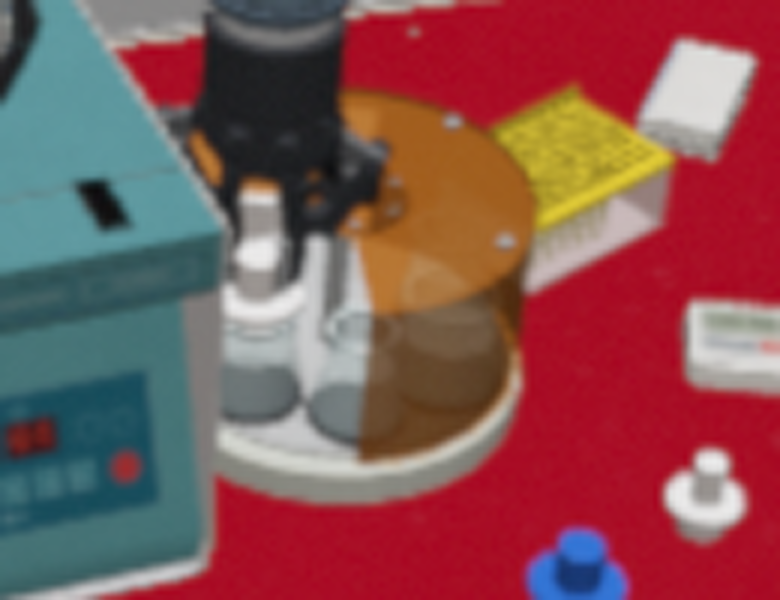

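Emit:
step_arm --pt "0 0 -3" --pt "0 0 -6" --pt "0 0 -8" --pt "0 0 -9" --pt "0 0 -9" --spin '[0, 0, 0, 0, 0]' --fingers '[20, 20, 20, 20, 20]'

```text
time_s: 10.55
eef_pos: [0.6026, -0.2187, 0.1215]
eef_rot: [0.614, -0.351, 0.614, 0.35]
wrist_force: [-4.0, 2.9, 12.4]
opening: 0.274
```

Emit:
step_arm --pt "0 0 0" --pt "0 0 0" --pt "0 0 5" --pt "0 0 25" --pt "0 0 50" --pt "0 0 70" --spin '[0, 0, 0, 0, 0, 0]' --fingers '[42, 45, 45, 45, 50, 50]'

```text
time_s: 11.15
eef_pos: [0.6022, -0.2188, 0.1905]
eef_rot: [0.614, -0.351, 0.614, 0.35]
wrist_force: [-0.3, 0.4, 0.2]
opening: 0.497
```

```bash
python3 - <<'E'
from h import *
snap("wrist","w9.png");snap("side","s9.png")
o=ctrl.get_obs(); print(o["time_s"],o["eef_pos"],o["wrist_force"],o["opening"])
a=load("s9.png")["im"]; b=load("w9.png")["im"]
cv2.imwrite("pics/c9.png",np.hstack([cv2.resize(a[150:230,270:350],(400,400),interpolation=cv2.INTER_CUBIC),cv2.resize(b[130:270,180:320],(400,400),interpolation=cv2.INTER_CUBIC)])[:,:,::-1])
E
```

```text
11.25 [ 0.60386852 -0.21972099  0.19305081] [ 0.36572402  0.63780027 -0.68575066] 0.4989993822641338
```

View pics/c9.png

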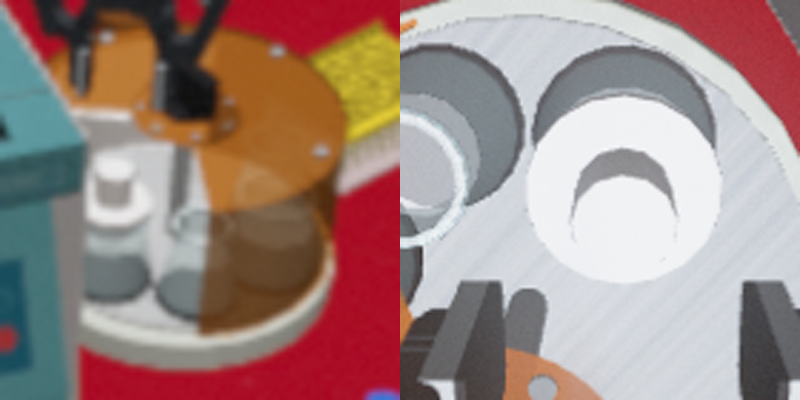

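```bash
python3 - <<'E'
from h import *
D=load("w9.png")
f=lambda P,z:np.array([cast(D,(180+(x-400)*.35-.3,130+y*.35-.3),z) for x,y in P])
fl=[(527,190),(540,145),(570,112),(624,94),(680,110),(710,145),(721,190),(708,235),(675,268),(624,283),(570,265),(538,230)]
top=[(572,225),(585,195),(624,175),(662,192),(679,225),(675,260)]
for z in (.103,.105,.108): print(z,circ(f(fl,z)))
print(circ(f(top,.131),.013),circ(f(top,.134),.013))
E
```

```text
0.103 (array([ 0.60141593, -0.21732652,  0.02603726]), np.float64(0.0002816946686932006))
0.105 (array([ 0.60085716, -0.21700321,  0.02579867]), np.float64(0.00027910893724947196))
0.108 (array([ 0.600019  , -0.21651824,  0.02544077]), np.float64(0.00027523057337352943))
(array([ 0.60216697, -0.21744237]), np.float64(0.0005156933825690886)) (array([ 0.60137215, -0.21702477]), np.float64(0.0004896327091313934))
```

Emit:
step_arm --pt "0 0 30" --pt "10 -20 40" --pt "25 -40 40" --pt "38 -61 40" --pt "38 -61 40" --pt "38 -61 40" --pt "38 -61 40" --spin '[0.14, 0.28, 0.42, 0.56, 0.7, 0.829, 0.829]' --fingers '[50, 50, 50, 50, 50, 50, 50]'

```text
time_s: 11.95
eef_pos: [0.6396, -0.2796, 0.2276]
eef_rot: [0.421, -0.567, 0.421, 0.569]
wrist_force: [-0.1, 0.5, -0.4]
opening: 0.499
```

```bash
python3 - <<'E'
from h import *
snap("wrist","w10.png")
o=ctrl.get_obs(); print(o["time_s"],o["eef_pos"],o["q"],o["opening"])
D=load("w10.png");p=o["eef_pos"];print(proj(D,np.array([p[0],p[1],.18])))
E
```

```text
12.0 [ 0.63961498 -0.27947354  0.22784814] [-5.81524929e-01  4.62369649e-01  1.27544162e+00  1.45681125e-05
  1.40573662e+00 -2.44460321e+00] 0.5016470474910506
[256.82466898 218.02842051]
```

View pics/w10.png

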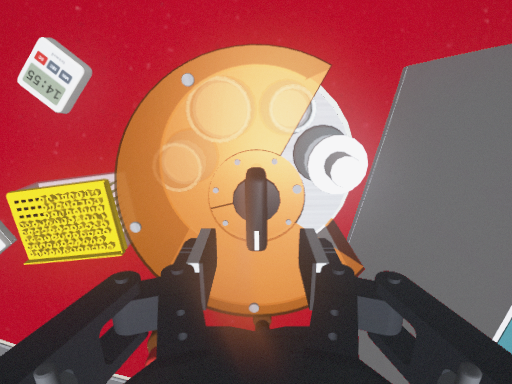

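Emit:
step_arm --pt "1 -1 -30" --pt "1 -1 -55" --pt "1 -1 -63" --pt "1 -1 -63" --pt "1 -1 -63" --pt "1 -1 -63" --pt "1 -1 -63" --pt "1 -1 -63" --spin '[0, 0, 0, 0, 0, 0, 0, 0]' --fingers '[50, 50, 50, 30, 10, 0, 0, 0]'

```text
time_s: 12.8
eef_pos: [0.6412, -0.28, 0.1674]
eef_rot: [-0.421, 0.568, -0.421, -0.568]
wrist_force: [-3.2, 4.6, 1.2]
opening: 0.15
```

Emit:
step_arm --pt "0 0 0" --pt "0 0 0" --pt "0 0 0" --pt "0 0 0" --pt "0 0 0" --pt "0 0 0" --pt "0 0 0" --pt "0 0 0" --pt "0 0 0" --pt "0 0 0" --spin '[-0.1, -0.2, -0.3, -0.4, -0.5, -0.6, -0.7, -0.8, -0.898, -0.898]' --fingers '[0, 0, 0, 0, 0, 0, 0, 0, 0, 0]'

```text
time_s: 13.8
eef_pos: [0.641, -0.2815, 0.1674]
eef_rot: [0.626, -0.329, 0.626, 0.328]
wrist_force: [-4.1, -0.6, 1.8]
opening: 0.148
```

Emit:
step_arm --pt "0 0 0" --pt "0 0 0" --pt "0 0 0" --pt "0 0 10" --pt "0 0 50" --pt "0 0 77" --pt "0 0 77" --spin '[0, 0, 0, 0, 0, 0, 0]' --fingers '[40, 50, 50, 50, 50, 50, 50]'

```text
time_s: 14.5
eef_pos: [0.6436, -0.2821, 0.2505]
eef_rot: [0.628, -0.333, 0.624, 0.326]
wrist_force: [-0.1, -0.0, 1.7]
opening: 0.499
```

```bash
python3 - <<'E'
from h import *
snap("wrist","w11.png")
o=ctrl.get_obs(); print(o["time_s"],o["eef_pos"],o["q"],o["opening"])
E
```

```text
14.55 [ 0.64263997 -0.2815417   0.24751701] [-5.81646626e-01  4.50436679e-01  1.25237900e+00  7.21695716e-05
  1.43195427e+00 -1.55011238e+00] 0.5009655136935643
```

View pics/w11.png

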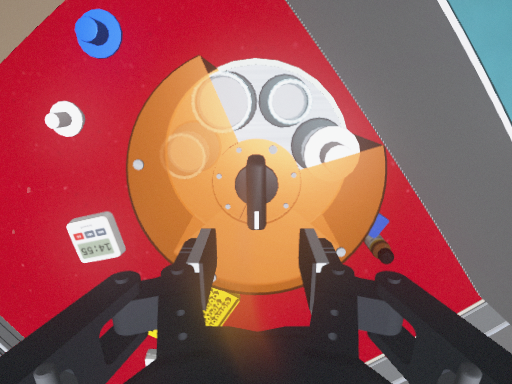

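```bash
python3 - <<'E'
from h import *
D=load("w11.png");im=D["im"]
cv2.imwrite("pics/c11.png",cv2.resize(im[60:140,250:330][:,:,::-1],(600,600),interpolation=cv2.INTER_CUBIC))
E
```

```text
(no output)
```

View pics/c11.png

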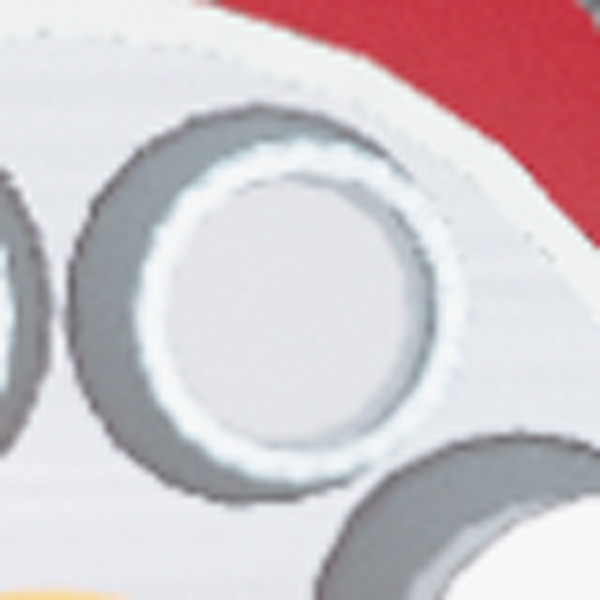

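```bash
python3 - <<'E'
from h import *
D=load("w11.png")
P=[(135,290),(155,225),(200,170),(250,145),(305,135),(380,155),(430,200),(460,265),(462,320),(435,390),(385,450),(310,482),(240,475),(180,425),(145,360)]
h=[cast(D,(250+x/7.5-.4,60+y/7.5-.4),.1) for x,y in P]
x,e=circ(h);print(x,e)
d=x[:2]-[.640,-.280];print(np.hypot(*d),np.degrees(np.arctan2(d[1],d[0])))
E
```

```text
[ 0.60208022 -0.21827319  0.01994236] 0.0003678281750794039
0.07244383088412458 121.56308202091226
```

Emit:
step_arm --pt "-30 -30 10" --pt "-60 -60 10" --pt "-95 -90 10" --pt "-130 -122 -10" --pt "-165 -155 -40" --pt "-172 -162 -47" --pt "-172 -162 -47" --spin '[0, 0, 0, 0, 0, 0, 0]' --fingers '[50, 50, 50, 50, 50, 50, 50]'

```text
time_s: 15.25
eef_pos: [0.4662, -0.4429, 0.1929]
eef_rot: [0.626, -0.326, 0.627, 0.33]
wrist_force: [0.4, 0.9, 0.8]
opening: 0.502
```

```bash
cat >> h.py <<'E'
def white(D,box,z=.0215,t=140):
    x0,x1,y0,y1=box; s=D["im"][y0:y1,x0:x1]
    m=((s[...,1]>t)&(s[...,2]>t)).astype(np.uint8); m=cv2.morphologyEx(m,cv2.MORPH_OPEN,np.ones((5,5)))
    c=max(cv2.findContours(m,cv2.RETR_EXTERNAL,cv2.CHAIN_APPROX_NONE)[0],key=cv2.contourArea)[:,0]
    h=np.array([cast(D,p+np.array([x0,y0],float),z) for p in c]); return circ(h),c.mean(0)+[x0,y0]
E
python3 - <<'E'
from h import *
snap("wrist","w12.png")
o=ctrl.get_obs(); print(o["time_s"],o["eef_pos"],o["q"],o["opening"])
print(white(load("w12.png"),(200,320,120,228)))
E
```

```text
15.3 [ 0.46815124 -0.44238604  0.19471288] [-9.41319730e-01  3.75256516e-01  1.46313181e+00  6.09360595e-04
  1.30638733e+00 -1.90749027e+00] 0.5009291154242881
((array([ 0.46940419, -0.44390748,  0.02122525]), np.float64(0.0003292999417015585)), array([257.86086957, 176.64347826]))
```

View pics/w12.png

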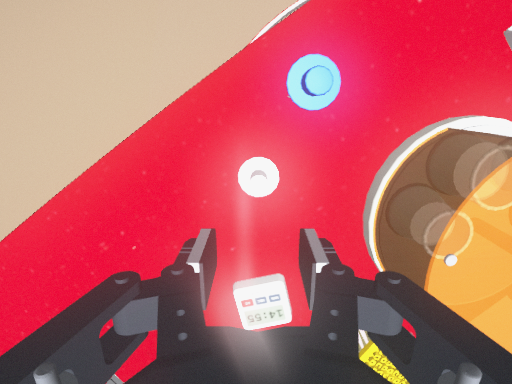

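Emit:
step_arm --pt "2 -2 -40" --pt "2 -2 -80" --pt "2 -2 -120" --pt "2 -2 -145" --pt "2 -2 -157" --pt "2 -2 -157" --pt "2 -2 -157" --spin '[0, 0, 0, 0, 0, 0, 0]' --fingers '[50, 50, 50, 50, 50, 50, 50]'

```text
time_s: 16.0
eef_pos: [0.4727, -0.4451, 0.0411]
eef_rot: [0.626, -0.33, 0.625, 0.328]
wrist_force: [-0.5, 0.5, -1.1]
opening: 0.497
```

Emit:
step_arm --pt "0 0 0" --pt "0 0 0" --pt "0 0 0" --pt "0 0 0" --pt "0 0 0" --pt "0 0 0" --spin '[0, 0, 0, 0, 0, 0]' --fingers '[30, 10, 10, 10, 10, 10]'

```text
time_s: 16.6
eef_pos: [0.4722, -0.4458, 0.0416]
eef_rot: [0.626, -0.33, 0.626, 0.328]
wrist_force: [0.3, 0.7, 5.5]
opening: 0.18
```

```bash
python3 - <<'E'
from h import *
snap("wrist","w13.png")
o=ctrl.get_obs(); print(o["time_s"],o["eef_pos"],o["wrist_force"],o["opening"])
E
```

```text
16.65 [ 0.47216695 -0.4457541   0.04160505] [0.58304085 1.83986375 7.14740453] 0.18268581398076988
```

View pics/w13.png

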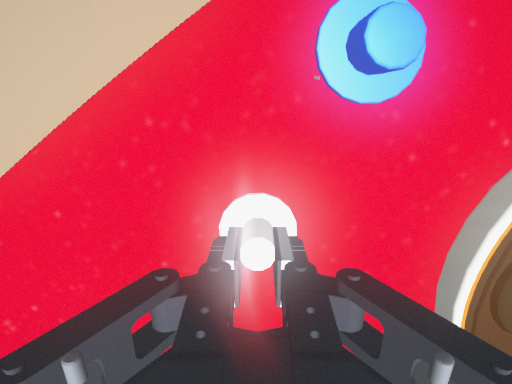

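Emit:
step_arm --pt "0 0 40" --pt "0 0 85" --pt "0 0 130" --pt "0 0 175" --pt "10 20 208" --pt "35 60 212" --pt "57 98 212" --pt "79 136 212" --pt "101 174 212" --pt "122 208 212" --spin '[0, 0, 0, 0, 0, 0, 0, 0, 0, 0]' --fingers '[10, 10, 10, 10, 10, 10, 10, 10, 10, 10]'

```text
time_s: 17.65
eef_pos: [0.5938, -0.2348, 0.2522]
eef_rot: [0.626, -0.329, 0.626, 0.329]
wrist_force: [0.2, -0.3, 0.5]
opening: 0.182
```

Emit:
step_arm --pt "10.5 18 0" --pt "10.5 18 0" --pt "10.5 18 0" --spin '[0, 0, 0]' --fingers '[10, 10, 10]'

```text
time_s: 17.95
eef_pos: [0.6035, -0.2186, 0.2517]
eef_rot: [0.626, -0.33, 0.626, 0.329]
wrist_force: [-0.5, -0.8, -0.0]
opening: 0.184
```

```bash
python3 - <<'E'
from h import *
snap("wrist","w14.png")
o=ctrl.get_obs(); print(o["time_s"],o["eef_pos"],o["wrist_force"],o["opening"])
D=load("w14.png")
cv2.imwrite("pics/c14.png",cv2.resize(D["im"][120:280,190:330][:,:,::-1],(700,800),interpolation=cv2.INTER_CUBIC)[:600])
E
```

```text
18.0 [ 0.60320919 -0.2193653   0.25158888] [-0.04163381  0.01547245 -0.07167389] 0.1849523863924
```

View pics/c14.png

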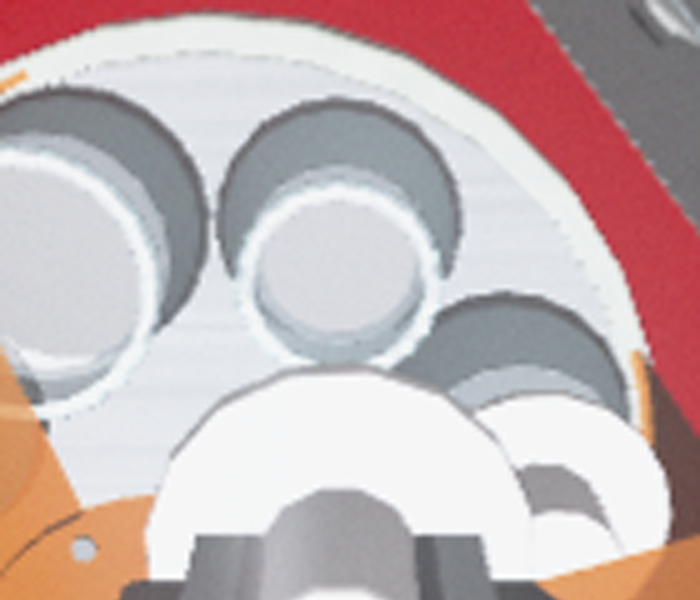

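Emit:
step_arm --pt "1.4 -0.5 -20" --pt "1.4 -0.5 -50" --pt "1.4 -0.5 -80" --pt "1.4 -0.5 -95" --pt "1.4 -0.5 -100" --pt "1.4 -0.5 -105" --pt "1.4 -0.5 -110" --pt "1.4 -0.5 -115" --pt "1.4 -0.5 -120" --pt "1.4 -0.5 -120" --spin '[0, 0, 0, 0, 0, 0, 0, 0, 0, 0]' --fingers '[10, 10, 10, 10, 10, 10, 10, 10, 10, 10]'

```text
time_s: 19.0
eef_pos: [0.6047, -0.2189, 0.1308]
eef_rot: [0.626, -0.329, 0.626, 0.329]
wrist_force: [0.7, 0.0, -0.6]
opening: 0.182
```

```bash
python3 - <<'E'
from h import *
snap("side","s15.png");snap("wrist","w15.png")
o=ctrl.get_obs(); print(o["time_s"],o["eef_pos"],o["wrist_force"],o["opening"])
a=load("s15.png")["im"]; b=load("w15.png")["im"]
cv2.imwrite("pics/c15.png",np.hstack([cv2.resize(a[150:230,270:350],(400,400),interpolation=cv2.INTER_CUBIC),cv2.resize(b[130:270,180:320],(400,400),interpolation=cv2.INTER_CUBIC)])[:,:,::-1])
E
```

```text
19.1 [ 0.60504122 -0.21908726  0.1313774 ] [ 0.43161294 -0.47560168 -0.79148865] 0.18166453755227763
```

View pics/c15.png

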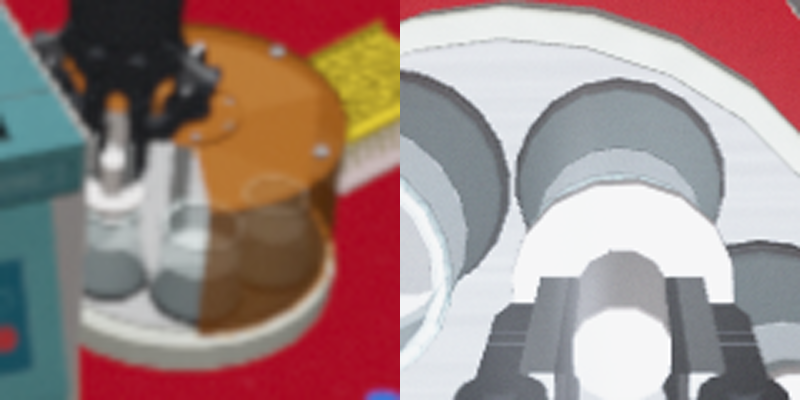

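Emit:
step_arm --pt "0 0 -3" --pt "0 0 -6" --pt "0 0 -8" --pt "0 0 -9" --pt "0 0 -9" --spin '[0, 0, 0, 0, 0]' --fingers '[10, 10, 10, 10, 10]'

```text
time_s: 19.6
eef_pos: [0.6052, -0.219, 0.1236]
eef_rot: [0.626, -0.329, 0.626, 0.329]
wrist_force: [-2.5, 2.8, 8.0]
opening: 0.184
```

Emit:
step_arm --pt "0 0 -1" --pt "0 0 -1.5" --pt "0 0 -1.5" --spin '[0, 0, 0]' --fingers '[10, 10, 10]'

```text
time_s: 19.9
eef_pos: [0.6053, -0.2189, 0.1235]
eef_rot: [0.626, -0.329, 0.626, 0.329]
wrist_force: [-6.0, 5.0, 16.1]
opening: 0.182
```

Emit:
step_arm --pt "0 0 0" --pt "0 0 0" --pt "0 0 5" --pt "0 0 30" --pt "0 0 60" --pt "0 0 75" --spin '[0, 0, 0, 0, 0, 0]' --fingers '[35, 38, 38, 40, 50, 50]'

```text
time_s: 20.5
eef_pos: [0.606, -0.2198, 0.1986]
eef_rot: [0.627, -0.33, 0.625, 0.328]
wrist_force: [1.5, -0.8, 0.9]
opening: 0.501
```

```bash
python3 - <<'E'
from h import *
snap("wrist","w16.png");snap("side","s16.png")
o=ctrl.get_obs(); print(o["time_s"],o["eef_pos"],o["wrist_force"],o["opening"])
a=load("s16.png")["im"]; b=load("w16.png")["im"]
cv2.imwrite("pics/c16.png",np.hstack([cv2.resize(a[150:230,270:350],(400,400),interpolation=cv2.INTER_CUBIC),cv2.resize(b[130:270,180:320],(400,400),interpolation=cv2.INTER_CUBIC)])[:,:,::-1])
E
```

```text
20.6 [ 0.60647847 -0.22005224  0.19875132] [0.50970593 0.17000856 0.34785521] 0.5011109977933341
```

View pics/c16.png

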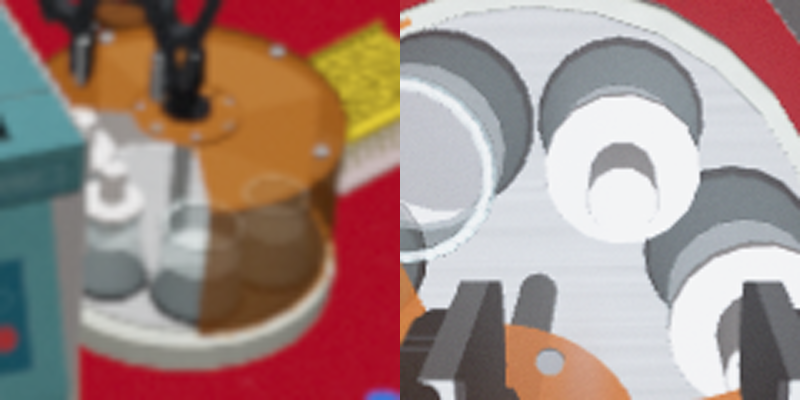

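Emit:
step_arm --pt "0 0 28" --pt "12 -20 32" --pt "24 -40 32" --pt "35 -61 32" --pt "35 -61 10" --pt "35 -61 -20" --pt "35 -61 -33" --pt "35 -61 -33" --spin '[0, 0, 0, 0, 0, 0, 0, 0]' --fingers '[50, 50, 50, 50, 50, 50, 50, 50]'

```text
time_s: 21.4
eef_pos: [0.6379, -0.2788, 0.1583]
eef_rot: [0.625, -0.327, 0.627, 0.331]
wrist_force: [-0.3, 0.3, 0.4]
opening: 0.503
```

```bash
python3 - <<'E'
from h import *
snap("wrist","w17.png")
o=ctrl.get_obs(); print(o["time_s"],o["eef_pos"],o["wrist_force"],o["q"])
E
```

```text
21.45 [ 0.63903917 -0.27947751  0.16080954] [ 0.31722252  0.07354931 -0.76154528] [-5.81964113e-01  5.20692011e-01  1.33109210e+00 -4.47605199e-05
  1.29353059e+00 -1.55008927e+00]
```

View pics/w17.png

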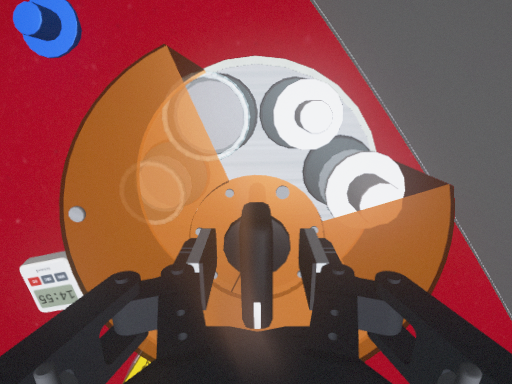

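Emit:
step_arm --pt "1.5 -1 4" --pt "1.5 -1 4" --pt "1.5 -1 4" --pt "1.5 -1 4" --pt "1.5 -1 4" --pt "1.5 -1 4" --spin '[0, 0, 0, 0, 0, 0]' --fingers '[30, 10, 0, 0, 0, 0]'

```text
time_s: 22.05
eef_pos: [0.6425, -0.2825, 0.1698]
eef_rot: [0.626, -0.331, 0.625, 0.327]
wrist_force: [-1.0, -2.2, 6.4]
opening: 0.149
```

Emit:
step_arm --pt "0 0 0" --pt "0 0 0" --pt "0 0 0" --pt "0 0 0" --pt "0 0 0" --pt "0 0 0" --pt "0 0 0" --pt "0 0 0" --pt "0 0 0" --pt "0 0 0" --spin '[-0.1, -0.2, -0.3, -0.4, -0.5, -0.6, -0.7, -0.8, -0.898, -0.898]' --fingers '[0, 0, 0, 0, 0, 0, 0, 0, 0, 0]'

```text
time_s: 23.05
eef_pos: [0.64, -0.284, 0.1698]
eef_rot: [0.706, -0.025, 0.707, 0.022]
wrist_force: [-12.1, -5.0, 9.5]
opening: 0.15
```

Emit:
step_arm --pt "0 0 0" --pt "0 0 0" --pt "0 0 0" --pt "0 0 0" --pt "0 0 0" --pt "0 0 0" --pt "0 0 0" --pt "0 0 0" --pt "0 0 0" --pt "0 0 0" --spin '[-0.1, -0.2, -0.3, -0.4, -0.5, -0.6, -0.7, -0.8, -0.897, -0.897]' --fingers '[0, 0, 0, 0, 0, 0, 0, 0, 0, 0]'

```text
time_s: 24.05
eef_pos: [0.6372, -0.2829, 0.1698]
eef_rot: [0.644, 0.283, 0.65, -0.287]
wrist_force: [-25.5, 0.4, 17.3]
opening: 0.149
```

Emit:
step_arm --pt "0 0 0" --pt "0 0 0" --pt "0 0 0" --pt "0 0 10" --pt "0 0 50" --pt "0 0 80" --pt "0 0 80" --spin '[0, 0, 0, 0, 0, 0, 0]' --fingers '[40, 50, 50, 50, 50, 50, 50]'

```text
time_s: 24.75
eef_pos: [0.6443, -0.2825, 0.2542]
eef_rot: [0.651, 0.283, 0.644, -0.285]
wrist_force: [0.4, -0.1, 0.3]
opening: 0.499
```

```bash
python3 - <<'E'
from h import *
snap("wrist","w18.png");snap("top","t18.png")
o=ctrl.get_obs(); print(o["time_s"],o["eef_pos"],o["wrist_force"],o["q"])
print(white(load("t18.png"),(122,148,220,245)))
E
```

```text
24.85 [ 0.64224354 -0.28128315  0.24856716] [-0.49945137  0.5246334  -0.82126992] [-5.81671096e-01  4.51286155e-01  1.24908812e+00  1.21732644e-04
  1.43823465e+00  2.44915167e-01]
((array([0.4153449 , 0.34529956, 0.01404895]), np.float64(0.0020527647605268653)), array([132.14814815, 231.14814815]))
```

View pics/w18.png

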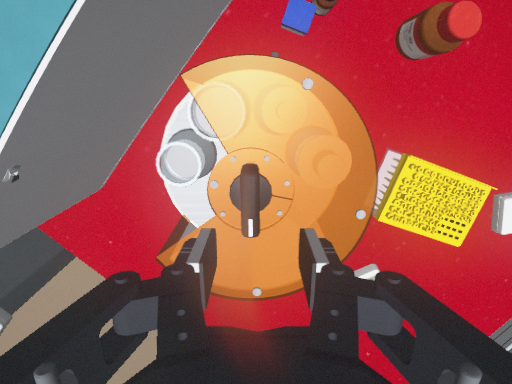

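View pics/t18.png

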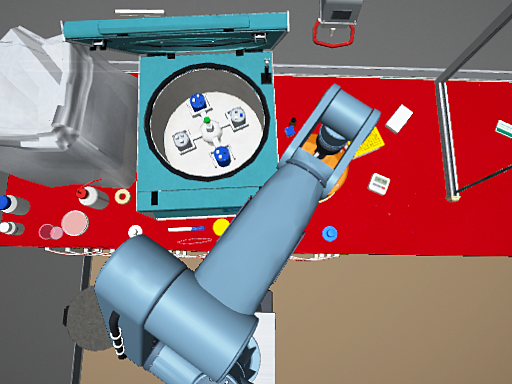

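Emit:
step_arm --pt "-20 0 20" --pt "-60 5 30" --pt "-100 20 30" --pt "-140 40 30" --pt "-180 55 30" --pt "-220 75 30" --pt "-235 120 30" --pt "-240 165 30" --pt "-240 210 30" --pt "-240 255 30" --spin '[0.1, 0.2, 0.3, 0.4, 0.5, 0.6, 0.7, 0.8, 0.9, 1.0]' --fingers '[60, 60, 60, 60, 60, 60, 60, 60, 60, 60]'

```text
time_s: 25.85
eef_pos: [0.4003, -0.0244, 0.2757]
eef_rot: [0.704, -0.062, 0.705, 0.062]
wrist_force: [1.2, 0.4, 0.5]
opening: 0.603
```

```bash
python3 - <<'E'
from h import *
o=ctrl.get_obs(); print(o["time_s"],o["eef_pos"],o["wrist_force"],o["q"])
E
```

```text
25.85 [ 0.40027736 -0.02441448  0.27574997] [1.24472568 0.42686678 0.45318201] [-3.59240373e-01 -2.65410082e-01  1.96847445e+00  2.18915531e-04
  1.44008540e+00 -5.35187050e-01]
```

Emit:
step_arm --pt "0 45 0" --pt "0 90 0" --pt "0 135 0" --pt "0 180 0" --pt "0 225 0" --pt "5 270 -10" --pt "10 315 -40" --pt "14 358 -70" --pt "14 360 -78" --pt "14 360 -78" --spin '[0.1, 0.2, 0.3, 0.4, 0.5, 0.6, 0.7, 0.8, 0.8, 0.8]' --fingers '[60, 60, 60, 60, 60, 60, 60, 60, 60, 60]'

```text
time_s: 26.85
eef_pos: [0.413, 0.3338, 0.1951]
eef_rot: [0.622, -0.331, 0.627, 0.331]
wrist_force: [0.2, -0.9, -0.5]
opening: 0.599
```

```bash
python3 - <<'E'
from h import *
snap("wrist","w19.png")
o=ctrl.get_obs(); print(o["time_s"],o["eef_pos"],o["q"],o["opening"])
print(white(load("w19.png"),(200,320,120,228)))
E
```

```text
26.9 [0.41416083 0.33327058 0.19702159] [ 4.54394602e-01  1.33180704e-01  1.75717556e+00 -4.44874562e-04
  1.25567696e+00 -5.18765201e-01] 0.6037948202167802
((array([0.41365936, 0.33680133, 0.02364816]), np.float64(0.0003416121503719285)), array([261.02307692, 171.56923077]))
```

View pics/w19.png

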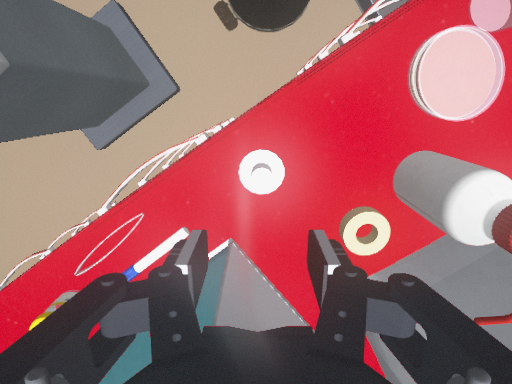

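Emit:
step_arm --pt "0 2.8 -40" --pt "0 2.8 -80" --pt "0 2.8 -105" --pt "0 2.8 -115" --pt "0 2.8 -115" --pt "0 2.8 -115" --spin '[0, 0, 0, 0, 0, 0]' --fingers '[60, 60, 60, 60, 60, 60]'

```text
time_s: 27.5
eef_pos: [0.417, 0.3366, 0.0857]
eef_rot: [0.626, -0.33, 0.624, 0.33]
wrist_force: [-0.2, 0.5, -0.5]
opening: 0.6
```

```bash
python3 - <<'E'
from h import *
snap("wrist","w20.png")
o=ctrl.get_obs(); print(o["time_s"],o["eef_pos"],o["opening"])
print(white(load("w20.png"),(205,310,100,250)))
E
```

```text
27.55 [0.41712922 0.33692395 0.08601968] 0.5999550048368761
((array([0.41394139, 0.33645568, 0.02425438]), np.float64(0.0033803532611921417)), array([253.03225806, 208.89861751]))
```

View pics/w20.png

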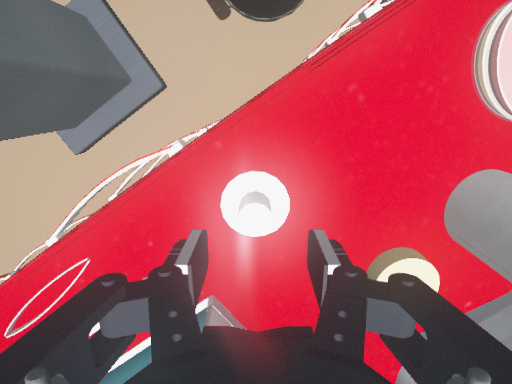

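Emit:
step_arm --pt "-2.5 -0.6 -20" --pt "-2.5 -0.6 -40" --pt "-2.5 -0.6 -47" --pt "-2.5 -0.6 -47" --pt "-2.5 -0.6 -47" --spin '[0, 0, 0, 0, 0]' --fingers '[60, 60, 60, 60, 60]'

```text
time_s: 28.05
eef_pos: [0.4139, 0.3365, 0.0381]
eef_rot: [0.626, -0.331, 0.624, 0.331]
wrist_force: [0.3, -0.4, 0.2]
opening: 0.601
```

```bash
python3 - <<'E'
from h import *
o=ctrl.get_obs(); print(o["time_s"],o["eef_pos"],o["opening"])
snap("wrist","w21.png")
E
```

```text
28.05 [0.41389956 0.33650923 0.03805252] 0.6011907490434704
```

View pics/w21.png

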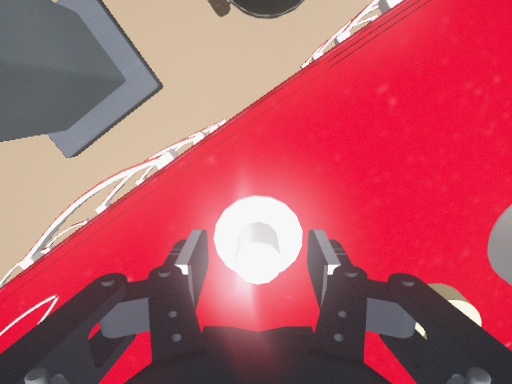

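Emit:
step_arm --pt "0 0 0" --pt "0 0 0" --pt "0 0 0" --pt "0 0 0" --pt "0 0 0" --pt "0 0 0" --spin '[0, 0, 0, 0, 0, 0]' --fingers '[35, 15, 15, 15, 15, 15]'

```text
time_s: 28.7
eef_pos: [0.4135, 0.3363, 0.0376]
eef_rot: [0.625, -0.331, 0.625, 0.331]
wrist_force: [-1.4, -0.5, 5.8]
opening: 0.23
```

```bash
python3 - <<'E'
from h import *
o=ctrl.get_obs(); print(o["time_s"],o["eef_pos"],o["opening"],o["wrist_force"])
E
```

```text
28.7 [0.41354803 0.3363124  0.03763552] 0.23003634973792464 [-1.44933205 -0.5101435   5.81445937]
```

Emit:
step_arm --pt "0 0 40" --pt "0 0 85" --pt "0 -5 130" --pt "0 -10 175" --pt "-5 -30 220" --pt "-14 -70 250" --pt "-14 -115 250" --pt "-14 -160 250" --pt "-14 -205 250" --pt "-14 -250 250" --spin '[0, 0, 0, 0, 0, 0, 0, 0, 0, 0]' --fingers '[15, 15, 15, 15, 15, 15, 15, 15, 15, 15]'

```text
time_s: 29.7
eef_pos: [0.3984, 0.0846, 0.2869]
eef_rot: [0.625, -0.331, 0.625, 0.331]
wrist_force: [1.0, -0.4, -1.4]
opening: 0.226
```

Emit:
step_arm --pt "0 -45 0" --pt "0 -90 0" --pt "0 -135 0" --pt "0 -180 0" --pt "0 -225 0" --pt "10 -270 0" --pt "40 -295 0" --pt "80 -303 0" --pt "120 -305 0" --pt "160 -305 0" --spin '[0, 0, 0, 0, 0, 0, 0, 0, 0, 0]' --fingers '[15, 15, 15, 15, 15, 15, 15, 15, 15, 15]'

```text
time_s: 30.7
eef_pos: [0.5601, -0.2197, 0.2862]
eef_rot: [0.625, -0.33, 0.625, 0.33]
wrist_force: [-0.4, -0.8, 0.4]
opening: 0.232
```

```bash
python3 - <<'E'
from h import *
snap("wrist","w22.png")
o=ctrl.get_obs(); print(o["time_s"],o["eef_pos"],o["opening"],o["wrist_force"])
E
```

```text
30.75 [ 0.56458911 -0.21910015  0.28479506] 0.2339115141703172 [-0.8345356   0.5916111   0.28914005]
```

View pics/w22.png

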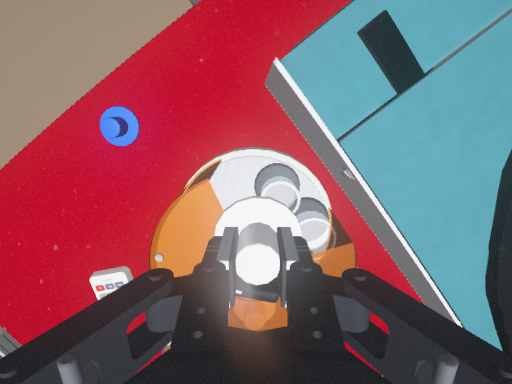

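Emit:
step_arm --pt "20 0.5 -10" --pt "38.5 0.5 -30" --pt "38.5 0.5 -33" --pt "38.5 0.5 -33" --pt "38.5 0.5 -33" --spin '[0, 0, 0, 0, 0]' --fingers '[15, 15, 15, 15, 15]'

```text
time_s: 31.25
eef_pos: [0.597, -0.2186, 0.2544]
eef_rot: [0.625, -0.331, 0.625, 0.33]
wrist_force: [-0.3, -0.3, -0.9]
opening: 0.229
```

```bash
python3 - <<'E'
from h import *
snap("wrist","w23.png")
o=ctrl.get_obs(); print(o["time_s"],o["eef_pos"],o["wrist_force"],o["opening"])
D=load("w23.png")
cv2.imwrite("pics/c23.png",cv2.resize(D["im"][120:280,190:330][:,:,::-1],(700,800),interpolation=cv2.INTER_CUBIC)[:600])
E
```

```text
31.3 [ 0.59719075 -0.21873817  0.25495199] [ 0.27267335  0.16934921 -0.60093145] 0.2265050294314011
```

View pics/c23.png

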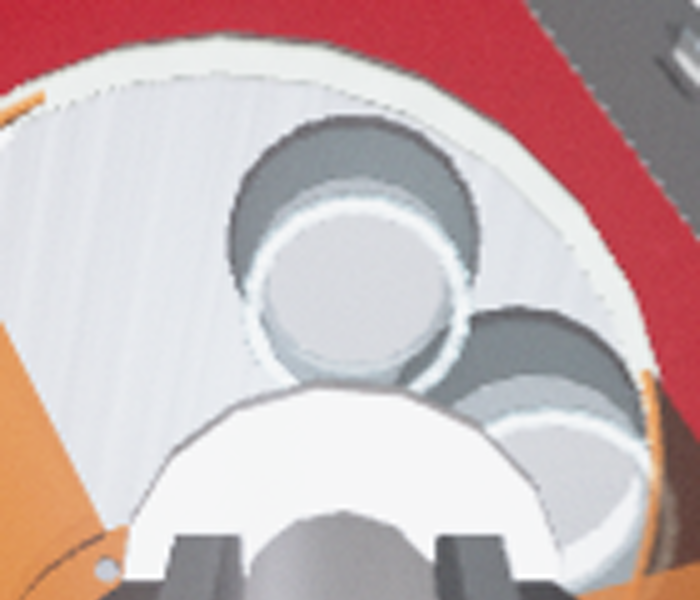

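```bash
python3 - <<'E'
from h import *
D=load("w23.png")
P=[(242,310),(250,260),(275,222),(315,197),(357,189),(400,197),(440,222),(465,265),(471,305),(460,355)]
h=np.array([cast(D,(190+x/5-.4,120+y/5-.4),.1) for x,y in P]); print(circ(h),circ(h,.022))
fl=[(130,560),(145,500),(180,450),(235,410),(325,388),(400,395),(485,430),(530,480),(552,530)]
h=np.array([cast(D,(190+x/5-.4,120+y/5-.4),.2375) for x,y in fl]); print(circ(h,.024))
E
```

```text
(array([ 0.60176213, -0.21744701,  0.02268355]), np.float64(0.0001761686291829523)) (array([ 0.60119067, -0.21691923]), np.float64(0.0005220091245987351))
(array([ 0.59733015, -0.21801753]), np.float64(0.00030046770421566555))
```

Emit:
step_arm --pt "5.5 0.2 -20" --pt "5.5 0.2 -50" --pt "5.5 0.2 -80" --pt "5.5 0.2 -95" --pt "5.5 0.2 -100" --pt "5.5 0.2 -100" --spin '[0, 0, 0, 0, 0, 0]' --fingers '[15, 15, 15, 15, 15, 15]'

```text
time_s: 31.9
eef_pos: [0.603, -0.2185, 0.1544]
eef_rot: [0.625, -0.331, 0.625, 0.33]
wrist_force: [0.2, 0.1, -0.2]
opening: 0.23
```

```bash
python3 - <<'E'
from h import *
o=ctrl.get_obs(); print(o["time_s"],o["eef_pos"],o["wrist_force"],o["opening"])
E
```

```text
31.9 [ 0.60302486 -0.21851032  0.1543557 ] [ 0.15972418  0.13809991 -0.20794554] 0.23014926251888704
```

Emit:
step_arm --pt "0 0 -6" --pt "0 0 -12" --pt "0 0 -18" --pt "0 0 -23" --pt "0 0 -25" --pt "0 0 -25" --spin '[0, 0, 0, 0, 0, 0]' --fingers '[15, 15, 15, 15, 15, 15]'

```text
time_s: 32.5
eef_pos: [0.6027, -0.2181, 0.1282]
eef_rot: [0.625, -0.33, 0.625, 0.331]
wrist_force: [-0.8, 0.0, -0.5]
opening: 0.234
```

Emit:
step_arm --pt "0 0 -3" --pt "0 0 -6" --pt "0 0 -9" --pt "0 0 -10" --pt "0 0 -11" --pt "0 0 -11" --spin '[0, 0, 0, 0, 0, 0]' --fingers '[15, 15, 15, 15, 15, 15]'

```text
time_s: 33.1
eef_pos: [0.6033, -0.2182, 0.1196]
eef_rot: [0.625, -0.331, 0.625, 0.33]
wrist_force: [-5.7, 2.2, 10.6]
opening: 0.233
```

Home at the expected height (TCP 119.6 mm) with 11 N contact. Release and look.

Emit:
step_arm --pt "0 0 0" --pt "0 0 0" --pt "0 0 5" --pt "0 0 30" --pt "0 0 60" --pt "0 0 78" --pt "0 0 78" --spin '[0, 0, 0, 0, 0, 0, 0]' --fingers '[40, 42, 42, 42, 50, 50, 50]'

```text
time_s: 33.8
eef_pos: [0.6048, -0.2193, 0.1995]
eef_rot: [0.626, -0.333, 0.624, 0.329]
wrist_force: [0.7, 0.4, -0.1]
opening: 0.502
```

```bash
python3 - <<'E'
from h import *
snap("wrist","w24.png");snap("side","s24.png")
o=ctrl.get_obs(); print(o["time_s"],o["eef_pos"],o["wrist_force"],o["opening"],o["q"])
a=load("s24.png")["im"]; b=load("w24.png")["im"]
cv2.imwrite("pics/c24.png",np.hstack([cv2.resize(a[150:230,270:350],(400,400),interpolation=cv2.INTER_CUBIC),cv2.resize(b[130:270,180:320],(400,400),interpolation=cv2.INTER_CUBIC)])[:,:,::-1])
E
```

```text
33.9 [ 0.60287125 -0.21821633  0.19547042] [ 0.58343194  0.69780868 -0.29158788] 0.503226229613792 [-5.32082847e-01  3.66276887e-01  1.47351941e+00  1.97350352e-05
  1.30172658e+00 -1.50507153e+00]
```

View pics/c24.png

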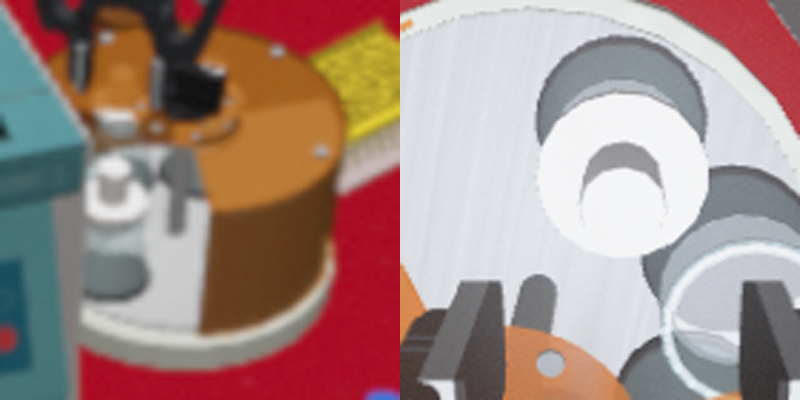

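View pics/w24.png

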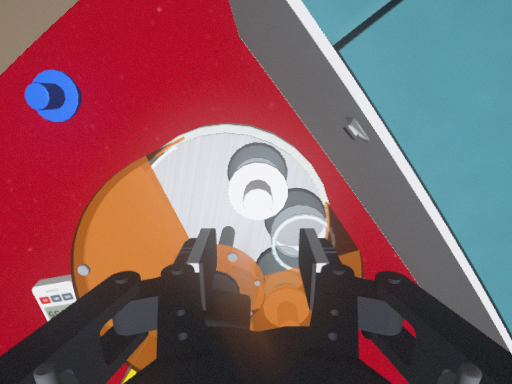

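View pics/s24.png

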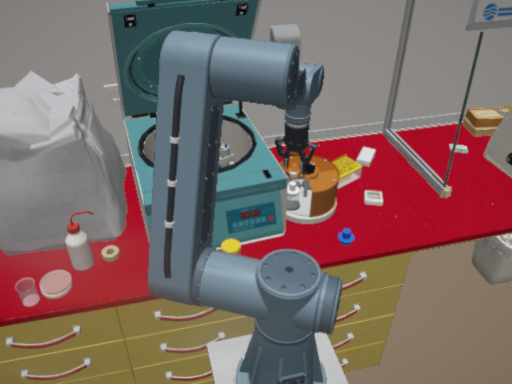

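Emit:
step_arm --pt "0 0 30" --pt "10 -20 42" --pt "25 -40 42" --pt "38 -62 42" --pt "38 -62 42" --pt "38 -62 42" --pt "38 -62 42" --pt "38 -62 42" --pt "38 -62 42" --pt "38 -62 42" --spin '[-0.14, -0.28, -0.42, -0.56, -0.7, -0.84, -0.98, -1.12, -1.26, -1.4]' --fingers '[50, 50, 50, 50, 50, 50, 50, 50, 50, 50]'

```text
time_s: 34.9
eef_pos: [0.6401, -0.2798, 0.235]
eef_rot: [0.689, 0.152, 0.692, -0.151]
wrist_force: [1.0, 0.4, 0.2]
opening: 0.501
```

Emit:
step_arm --pt "0 0 0" --pt "0 0 0" --pt "0 0 0" --pt "0 0 0" --pt "0 0 0" --spin '[-0.14, -0.28, -0.394, -0.394, -0.394]' --fingers '[50, 50, 50, 50, 50]'

```text
time_s: 35.4
eef_pos: [0.6404, -0.2799, 0.236]
eef_rot: [0.648, 0.281, 0.65, -0.281]
wrist_force: [-0.1, 0.5, -0.3]
opening: 0.499
```

```bash
python3 - <<'E'
from h import *
snap("wrist","w25.png")
o=ctrl.get_obs(); print(o["time_s"],o["eef_pos"],o["q"],o["opening"])
D=load("w25.png");p=o["eef_pos"];print(proj(D,np.array([p[0],p[1],.18])))
E
```

```text
35.45 [ 0.64054453 -0.28000008  0.23641289] [-5.81433996e-01  4.58484496e-01  1.26353492e+00  4.06228106e-05
  1.42158894e+00  2.36858449e-01] 0.4968194933756506
[258.26683135 212.56038927]
```

View pics/w25.png

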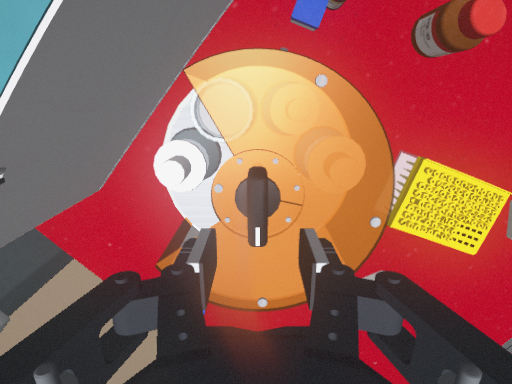

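Well aligned. Descend, grip, turn −2 clicks.

Emit:
step_arm --pt "0.5 -0.3 -30" --pt "0.5 -0.3 -60" --pt "0.5 -0.3 -70" --pt "0.5 -0.3 -70" --pt "0.5 -0.3 -70" --pt "0.5 -0.3 -70" --pt "0.5 -0.3 -70" --pt "0.5 -0.3 -70" --spin '[0, 0, 0, 0, 0, 0, 0, 0]' --fingers '[50, 50, 50, 30, 10, 0, 0, 0]'

```text
time_s: 36.25
eef_pos: [0.6406, -0.2795, 0.1686]
eef_rot: [0.648, 0.282, 0.65, -0.282]
wrist_force: [-5.4, 3.4, -2.9]
opening: 0.15
```

Emit:
step_arm --pt "0 0 0" --pt "0 0 0" --pt "0 0 0" --pt "0 0 0" --pt "0 0 0" --pt "0 0 0" --pt "0 0 0" --pt "0 0 0" --pt "0 0 0" --pt "0 0 0" --spin '[-0.1, -0.2, -0.3, -0.4, -0.5, -0.6, -0.7, -0.8, -0.898, -0.898]' --fingers '[0, 0, 0, 0, 0, 0, 0, 0, 0, 0]'

```text
time_s: 37.25
eef_pos: [0.641, -0.2807, 0.1686]
eef_rot: [-0.461, -0.535, -0.462, 0.536]
wrist_force: [-4.2, 0.9, -2.9]
opening: 0.15
```

Emit:
step_arm --pt "0 0 0" --pt "0 0 0" --pt "0 0 0" --pt "0 0 0" --pt "0 0 0" --pt "0 0 0" --pt "0 0 0" --pt "0 0 0" --pt "0 0 0" --pt "0 0 0" --spin '[-0.1, -0.2, -0.3, -0.4, -0.5, -0.6, -0.7, -0.8, -0.897, -0.897]' --fingers '[0, 0, 0, 0, 0, 0, 0, 0, 0, 0]'

```text
time_s: 38.25
eef_pos: [0.6403, -0.2817, 0.1686]
eef_rot: [-0.184, -0.682, -0.183, 0.684]
wrist_force: [-6.6, -2.8, -2.5]
opening: 0.15
```

Emit:
step_arm --pt "0 0 0" --pt "0 0 0" --pt "0 0 0" --pt "0 0 10" --pt "0 0 50" --pt "0 0 90" --pt "0 0 100" --pt "0 0 100" --spin '[0, 0, 0, 0, 0, 0, 0, 0]' --fingers '[40, 50, 50, 50, 50, 50, 50, 50]'

```text
time_s: 39.05
eef_pos: [0.643, -0.2813, 0.2721]
eef_rot: [0.186, 0.684, 0.182, -0.681]
wrist_force: [-0.4, -0.3, -0.9]
opening: 0.496
```

```bash
python3 - <<'E'
from h import *
snap("wrist","w26.png")
o=ctrl.get_obs(); print(o["time_s"],o["eef_pos"],o["q"],o["opening"])
E
```

```text
39.1 [ 0.64195793 -0.28066489  0.26919989] [-5.81148332e-01  4.37390153e-01  1.22707840e+00  1.16770842e-04
  1.47455323e+00  2.03435424e+00] 0.5003655660282325
```

View pics/w26.png

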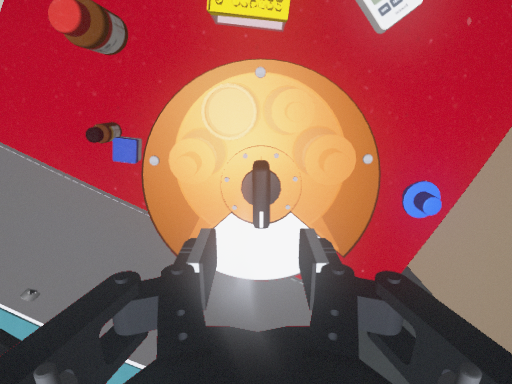

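Emit:
step_arm --pt "-20 0 40" --pt "-50 -10 80" --pt "-90 -25 110" --pt "-130 -40 130" --pt "-170 -55 130" --pt "-210 -70 130" --pt "-240 -80 130" --pt "-240 -80 130" --spin '[0, 0, 0, 0, 0, 0, 0, 0]' --fingers '[80, 80, 80, 80, 80, 80, 80, 80]'

```text
time_s: 39.9
eef_pos: [0.3982, -0.3614, 0.3959]
eef_rot: [-0.181, -0.682, -0.183, 0.684]
wrist_force: [0.4, 0.7, -0.4]
opening: 0.8
```

```bash
python3 - <<'E'
from h import *
snap("wrist","w27.png");snap("side","s27.png");snap("top","t27.png")
o=ctrl.get_obs(); print(o["time_s"],o["eef_pos"],o["opening"])
a=load("s27.png")["im"][120:260,240:400];b=load("t27.png")["im"][110:250,250:410]
cv2.imwrite("pics/c27.png",np.hstack([cv2.resize(x,(400,350),interpolation=cv2.INTER_CUBIC) for x in(a,b)])[:,:,::-1])
E
```

```text
40.05 [ 0.40157406 -0.36020605  0.3964225 ] 0.8004059971675215
```

View pics/c27.png

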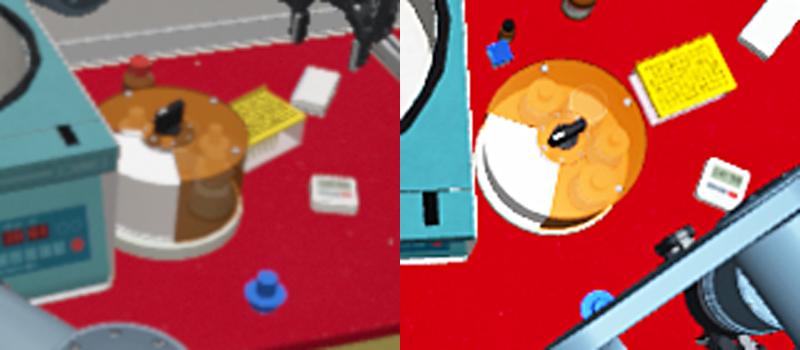

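View pics/w27.png

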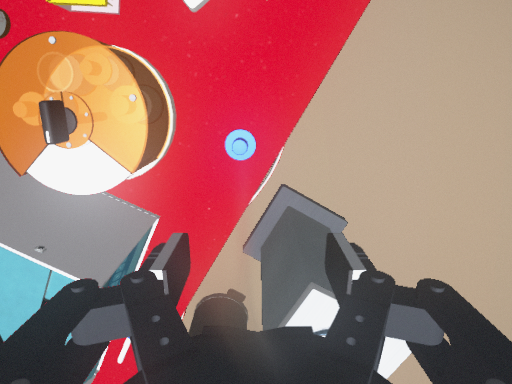

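```bash
python3 - <<'E'
from h import *
D=load("w26.png")
a=cast(D,(261.5,162),.18);b=cast(D,(261.5,226),.18);d=b-a;print("bar az",np.degrees(np.arctan2(d[1],d[0])),"gap 120.4")
T=load("top0.png");U=load("t27.png")
f=lambda D,box:(lambda m:np.argwhere(m).mean(0))((D["im"][box[2]:box[3],box[0]:box[1]].min(-1)>130))
print("timer top px",f(T,(362,398,165,203)),f(U,(362,398,165,203)))
from bench import hand_in; print(hand_in())
E
```

```text
bar az 120.34969464361644 gap 120.4
timer top px [18.5659164  16.66881029] [22.68360277 20.26558891]
the job is handed in; nothing more can be done
None
```

The three stoppers on the bench are in their flasks, and the carousel is parked with the white blanking sector in the gap. I handed the job in at about 40 s of robot time. There was no extra large stopper on the bench, so its flask stayed open.

**What I did:** I set the large stopper at 5 clicks, the small one at 4 and the medium one at 2. Then I turned two more clicks to the blanking sector. I never gripped the blue look-alike, the timer or the jar.

**Last checks:**
- **Stoppers:** each one stopped against the rim within about 1 mm of the expected height, with 8 to 16 N of contact force. After release each stood upright in the pictures, and all three also show upright under the roof in the last pictures.
- **Carousel:** the knob's bar pointed at 120.3°, against 120.4° for the middle of the gap, and the pictures show the white sector filling the gap.
- **Sizes:** measured flange radii were 26.5, 21.5 and 24 mm, which match large, small and medium.

**Checks that disagreed:**
- **Timer:** my automatic before/after comparison showed a shift of 4 to 5 pixels, and I handed in before looking into it. By eye the timer is at the same pixel, about (378, 183), in both top pictures. The arm was inside that crop the second time, which probably skewed the result.
- **Jar:** I did not measure its position again at the end.
- **Wrist camera:** its positions differed by about 1 to 2 mm depending on how the tool was turned. I corrected for this when placing the stoppers.
- **Knob:** the wrist force reached about 31 N once, while turning to the medium flask with the grip slightly off-centre. That is below the limit.

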